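# Fit the hanger pole and hang up the handled containers

## Task

Get the vaccination trolley ready: swing open the clamp lever of the socket block, take the hanger pole out of its parking stand and push it fully home in the socket, then swing the lever fully shut over its collar to lock it. After that, hang every handled container standing on the table by its handle on the pole's hooks, whichever hooks you like, so that each hangs free and still with the bar lying down in both prongs. Do not tip the containers over, and leave the other things on the trolley where they are.

Things in the scene. Friction and masses are not known exactly. Their poses are not given: they have to be found in the camera images.
- clamp_lever (a joint): angle of the socket block's clamp lever, rad: 0 = shut (fork level over the socket mouth), 1.2 = fully open (fork nearly upright, handle swung down to the block's -x side, the robot's right). Stays where it is left; about 2 N at the grip swings it. A pole that is not fully down blocks it from shutting.
- lever_grip (a point): centre of the lever's black grip, a roller 24 mm in diameter, 26 mm long along the hinge axis (pinch its flat ends), 95 mm from the hinge. The hinge axis is level, along the socket's y, 62 mm to -x of the socket's centre, 76 mm above the table. Shut: grip 70 mm above and 65 mm to -x of the hinge; open: 35 mm below and 88 mm to -x. Site axes turn with the lever, y along the hinge.
- socket_floor (a point): centre of the floor of the socket in the aluminium block bolted to the table, 10 mm above the table. Socket open upwards, 50 mm deep (mouth 60 mm above the table, 4 mm chamfer), 22 mm along x by 37 mm along y; z up, -x towards the lever. Block 70 x 76 mm plus a hinge bracket at -x. The lever's two fork arms reach 64 mm from the hinge, 42 mm apart; opened, they stand clear of the mouth.
- pole_grip (a point): centre of the crossbar of the aluminium hanger pole, 160 mm above its foot. Crossbar 20 x 20 mm in section, 280 mm long along y; its middle (68 mm either side is free of prongs) can be gripped across x. z is up along the pole; half a turn about z leaves the pole the same. About 0.6 kg. In the socket it may lean up to 0.06 rad under an uneven load.
- pole_foot (a point): centre of the underside of the pole's foot. Tube 20 mm (x) by 35 mm (y); collar plate 44 x 62 mm, 8 mm thick, underside 52 mm above the foot. Starts upright in the grey parking stand (80 x 90 x 60 mm, wider foot), 10 mm above the table in a 50 mm deep hole with 3 mm play. Seated: foot on the socket floor, collar 2 mm above the block, the shut fork 2 mm above the collar.
- hook_a (a point): seat of the hook at the -x, -y side of the pole: where the middle of a hung handle bar lies, 54 mm (x) and 102 mm (y) from the pole's axis, 155 mm above the foot. A hook is a pair of upturned steel prongs 8 mm thick, 30 mm either side of this point along y, reaching 80 mm out along x from the pole axis, tips 18 mm above and lowest underside 13 mm below this point. Axes as the pole's.
- hook_b (a point): seat of the hook at the -x, +y side of the pole: where the middle of a hung handle bar lies, 54 mm (x) and 102 mm (y) from the pole's axis, 155 mm above the foot. A hook is a pair of upturned steel prongs 8 mm thick, 30 mm either side of this point along y, reaching 80 mm out along x from the pole axis, tips 18 mm above and lowest underside 13 mm below this point. Axes as the pole's.
- hook_c (a point): seat of the hook at the +x, -y side of the pole: where the middle of a hung handle bar lies, 54 mm (x) and 102 mm (y) from the pole's axis, 155 mm above the foot. A hook is a pair of upturned steel prongs 8 mm thick, 30 mm either side of this point along y, reaching 80 mm out along x from the pole axis, tips 18 mm above and lowest underside 13 mm below this point. Axes as the pole's.
- hook_d (a point): seat of the hook at the +x, +y side of the pole: where the middle of a hung handle bar lies, 54 mm (x) and 102 mm (y) from the pole's axis, 155 mm above the foot. A hook is a pair of upturned steel prongs 8 mm thick, 30 mm either side of this point along y, reaching 80 mm out along x from the pole axis, tips 18 mm above and lowest underside 13 mm below this point. Axes as the pole's.
- swab_basket_handle (a point): middle of the handle bar of the low open basket of white plastic, 72 x 114 x 52, with gauze packs; sizes in mm (x, y, z). The bar lies along the point's y, 12 mm wide (x), 10 mm high, 98 mm free between its two uprights, 110 mm above the underside its underside at least 53 mm above the top of what is below it. z up. Absent in some starts
- swab_basket_mid (a point): point on the swab basket's axis, 55 mm above its underside, half-way to the bar. 0.15 to 0.4 kg
- syringe_basket_handle (a point): middle of the handle bar of the taller open basket of dark steel, 72 x 114 x 62, with syringes standing in it; sizes in mm (x, y, z). The bar lies along the point's y, 12 mm wide (x), 10 mm high, 98 mm free between its two uprights, 120 mm above the underside its underside at least 53 mm above the top of what is below it. z up. Absent in some starts
- syringe_basket_mid (a point): point on the syringe basket's axis, 60 mm above its underside, half-way to the bar. 0.15 to 0.4 kg
- sharps_pot_handle (a point): middle of the handle bar of the closed red pot with a white lid, 74 x 116 x 67; sizes in mm (x, y, z). The bar lies along the point's y, 12 mm wide (x), 10 mm high, 98 mm free between its two uprights, 126 mm above the underside its underside at least 53 mm above the top of what is below it. z up. Absent in some starts
- sharps_pot_mid (a point): point on the sharps pot's axis, 63 mm above its underside, half-way to the bar. 0.15 to 0.4 kg
- vial_carrier_handle (a point): middle of the handle bar of the small closed grey cool box with a dark lid, 74 x 116 x 63; sizes in mm (x, y, z). The bar lies along the point's y, 12 mm wide (x), 10 mm high, 98 mm free between its two uprights, 122 mm above the underside its underside at least 53 mm above the top of what is below it. z up. Absent in some starts
- vial_carrier_mid (a point): point on the vial carrier's axis, 61 mm above its underside, half-way to the bar. 0.15 to 0.4 kg
- gallipot: bystander: steel bowl, 72 mm across, 34 high; sizes in mm; origin at the middle of its underside
- tape_roll: bystander: roll of tape, 60 mm across, 25 high; sizes in mm; origin at the middle of its underside
- rub_bottle: bystander: hand-rub bottle, 64 mm across, 160 high; sizes in mm; origin at the middle of its underside
- ice_pack: bystander: white ice pack, 100 x 170 x 28; sizes in mm; origin at the middle of its underside
- swab_box: bystander: small cardboard box, 60 x 80 x 30; sizes in mm; origin at the middle of its underside
- thermometer: bystander: pistol-shaped thermometer lying flat, about 105 x 75 x 40; sizes in mm; origin at the middle of its underside
Things that resemble listed ones, but are neither listed nor needed, are in the scene too. What is shaped like the part that bears vial_carrier_handle but purple is not meant.

How it is judged:
By the outcome, as a careful person would: the job done as asked, in the order asked, and still so for the second after the job is handed in, with the robot touching nothing.
Of swab_basket, syringe_basket, sharps_pot, vial_carrier only 3 to 4 are there at a start; the rules pass over those that are not, and their reading is None.
At some moment in a run one of swab_basket, syringe_basket, sharps_pot, vial_carrier may be knocked a few centimetres aside while the robot is not near it.
It also fails if it takes over 210 s, if anything falls off the work surface, if the arm or the gripper's body presses on something with over 40 N, if the wrist force passes 120 N, or if a joint passes its speed limit or range.

## Robot

A 6-joint arm with a two-finger parallel gripper is mounted at the origin on the work surface. World frame = base frame: x ahead of the robot, y to its left, z up, the work surface at z = 0. Lengths are in m, angles in degrees, forces in N, time in s.
With the tool pointing down it reaches from about 0.375 to 0.975 m from the base axis. Payload 3.8 kg.
Tool frame: the origin (TCP) lies at the very end of the fingers, on their centre line; the grasp point (between the pads) lies robot.tcp_to_grasp behind it (robot.tcp_to_grasp is the distance from the TCP to the grasp point, in m); z points along the fingers, y is the line along which they close (so a half turn about z gives the same grasp; the last joint's range is limited). The gripper opens to 85 mm and grips with 20 to 120 N. Pads are 22 mm wide; open, the fingers measure 114 mm over their backs; the gripper's body (76 mm by 85 mm) begins 54 mm behind the grasp point. The pads swing forward as they close: fully open they stand 13 mm farther back than shut.
Start: joints at [67.615, 15.12, 91.902, -0, 72.978, -2.114], TCP at [0.234, 0.633, 0.231] pointing down, gripper open.
Joint ranges: [-150.88, 150.88], [-54.13, 125.18], [17.81, 147.31], [-75.09, 255.09], [0, 152.58], [-146.25, 146.25]. Speed limits (degrees/s): [147.25, 147.25, 180, 180, 180, 180].

## Interface

Orientations are given as a 3x3 rotation matrix whose columns are the frame's x, y, z axes.
In Python, from workcell import robot gives the robot as it stands.
- The arm moves only by the tool servo_tool, never from a script. Its argument "plan" is a list of rows, each an object with "angular": the turn, a rotation vector about the tool's x, y, z in units of 8 degrees (1.0 is 8 degrees), a list of three; "dp": the shift along the tool's x, y, z in units of 30 mm (1.0 is 30 mm), a list of three; "jaw": the opening, from -1 (shut) to 1 (fully open). In form: [{"angular": [ax, ay, az], "dp": [dx, dy, dz], "jaw": jaw}, ...]. A call has 1 to 10 rows; each row shifts and turns the commanded pose from where the row before left it, along the tool's axes as they then stand; what a row does not reach is not made up. A row lasts 1/8 s, in which the tool goes at most 62.5 mm and 10.7 degrees, less where a joint would pass 70% of its speed; a pose out of reach is approached as far as the arm can. A call is refused whole if a number of a shift passes 1 or a number of a turn 1, either way. A call with a gripper value outside its range is refused whole. The fingers move at their own pace and stop on an object; "squeeze" is the grip in N (left out, the last holds). Time passes only in rows, so rows that do not move let the fingers close. It gives the time, the measured TCP pose, the force, the opening and the grip force at its end, in the units of the state.
- robot.state(): the state, without advancing time (a new reading comes with each control period).
- robot.camera(name): name is "scene" or "side" or "wrist"; returns a dict with "img" (400x640x3 uint8, red, green, blue), "mtx" (3x3 intrinsics, pixels), "extrinsics" (4x4, takes a point from world to camera coordinates). Camera axes: x right, y down, z forward; pixel columns grow to the right and rows downward; lengths in m; the calibration is good to about 2 mm. The wrist camera is an equidistant fisheye: a pixel r from the principal point sees the ray r / f radians off the axis. A picture is of the moment at which its call begins. There is no depth.
- robot.hand_in(): hands the job in; it is judged then, once.
The state is a dict: "time_s": time; "joint_positions": joint angles; "dq": joint speeds; "tau": joint torques, N m; "position": TCP position; "ee_rot": TCP orientation; "contact_force": force on the tool from outside, world axes, zero at the start; "torque": the same for the moment, N m; "opening": opening from 0.0 (shut) to 1.0 (fully open); "gripper_force": force on a finger pad.
Only numpy, scipy, OpenCV 4.12 (cv2) and the standard library are available. Lean on these libraries where they do the work, as an engineer would, in place of code of your own. Each camera call takes 0.05 s, during which the arm holds its last target. There are 200 camera calls.

## Working session

There is one attempt and no reset: what is moved stays moved. The work goes in short steps, Python scripts to look and compute and a tool call to move; the robot and the scene stay as the last step left them, time stands still between calls to the robot, and variables do not carry over. Pictures are saved under pics/ and viewed, at most 14 in all, crops included, and the job is handed in when it is done.

Besides the shell and the picture viewer there is one more tool, called after "Call:" as a command line: name --argument value ..., lists and objects as JSON in quotes. servo_tool: Moves the arm, as the interface text tells. Its arguments: {"type":"object","properties":{"plan":{"type":"array"},"squeeze":{"type":"number"}},"required":["plan"]}

```bash
ls; mkdir -p pics
python3 - <<'E'
from workcell import robot
import cv2, numpy as np
print(robot.tcp_to_grasp, robot.state())
for n in ["scene","side","wrist"]:
    c=robot.camera(n); cv2.imwrite(f"pics/{n}0.png",c["img"][:,:,::-1]); print(n,c["mtx"].round(1).tolist(),c["extrinsics"].round(4).tolist())
E
```

```text
pics
0.0187 {'time_s': 0.0, 'joint_positions': array([ 6.76137873e+01,  1.51699166e+01,  9.19814025e+01,  8.76353570e-04,
        7.29739082e+01, -2.11382435e+00]), 'dq': array([ 0.06163264, -0.0384214 ,  0.01354102,  0.02631448, -0.09773564,
       -0.00986495]), 'tau': array([-5.30516681e-04, -5.15130186e+01, -3.67300344e+01, -1.57410163e-04,
        1.31087413e-02, -1.79335944e-05]), 'position': array([0.23359828, 0.63253302, 0.22995167]), 'ee_rot': array([[-9.38054422e-01,  3.46486921e-01, -8.45914886e-04],
       [ 3.46487941e-01,  9.38052261e-01, -2.01534507e-03],
       [ 9.52216644e-05, -2.18360266e-03, -9.99997611e-01]]), 'contact_force': array([0.2683218 , 0.19494357, 0.68428441]), 'torque': array([ 0.01686144,  0.02781444, -0.00067847]), 'gripper_force': 0.0, 'opening': 1.0024307974102142}
scene [[366.3, 0.0, 317.4], [0.0, 366.3, 199.9], [0.0, 0.0, 1.0]] [[-0.8691, 0.4947, -0.0018, 0.4342], [0.3906, 0.684, -0.6161, -0.0852], [-0.3036, -0.5361, -0.7877, 1.3597], [0.0, 0.0, 0.0, 1.0]]
side [[416.1, 0.0, 321.9], [0.0, 416.1, 197.1], [0.0, 0.0, 1.0]] [[0.9999, -0.0069, -0.0089, -0.4376], [-0.0113, -0.6079, -0.7939, 0.0945], [0.0001, 0.794, -0.6079, 1.3036], [0.0, 0.0, 0.0, 1.0]]
wrist [[309.7, 0.0, 322.4], [0.0, 309.7, 199.2], [0.0, 0.0, 1.0]] [[0.3464, 0.9381, -0.0024, -0.673], [0.8984, -0.3311, 0.2884, -0.0389], [0.2698, -0.102, -0.9575, 0.3796], [0.0, 0.0, 0.0, 1.0]]
```

View pics/scene0.png

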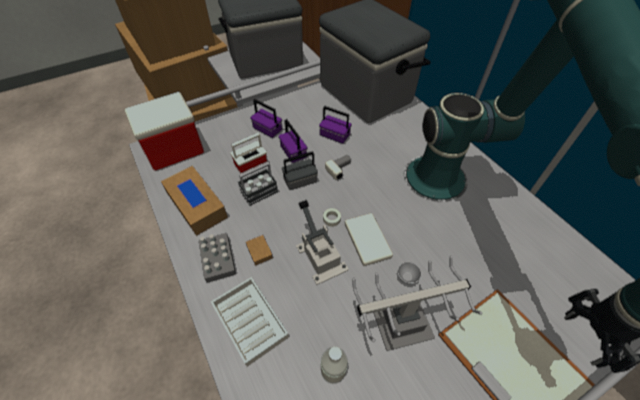

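View pics/side0.png

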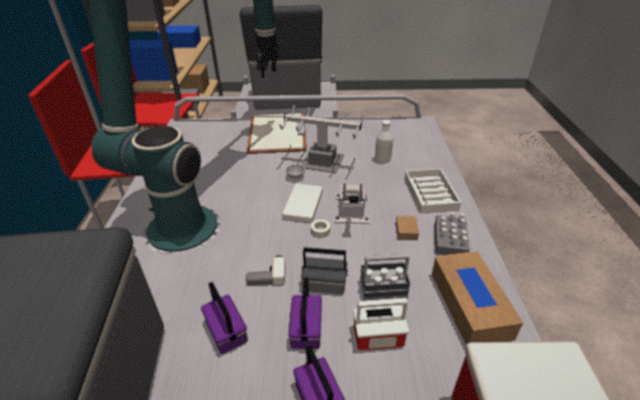

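The scene shows the parking stand and pole at scene (405,310), the socket block at (322,255) with its lever toward world -y, and the pot, syringe basket and vial carrier at (250,155), (258,185) and (300,170). The swab basket isn't there. Next I'll enlarge these areas.

Run:
```python
import cv2, numpy as np
s=cv2.imread("pics/scene0.png"); d=cv2.imread("pics/side0.png")
def crop(im,x0,y0,w,h,f): 
    c=cv2.resize(im[y0:y0+h,x0:x0+w],None,fx=f,fy=f,interpolation=cv2.INTER_CUBIC)
    for x in range((x0+19)//20*20,x0+w,20): cv2.putText(c,str(x),(int((x-x0)*f),8),0,.3,(0,0,255)); c[::4,int((x-x0)*f)]=(0,255,255)
    for y in range((y0+19)//20*20,y0+h,20): cv2.putText(c,str(y),(0,int((y-y0)*f)+4),0,.3,(0,0,255)); c[int((y-y0)*f),::4]=(0,255,255)
    return c
cv2.imwrite("pics/a.png",crop(s,225,125,130,160,3.7)); 
cv2.imwrite("pics/b.png",crop(d,265,100,160,260,2.3))
a=crop(s,225,125,130,160,3.7)
cv2.imwrite("pics/a.png",np.hstack([a[:592],np.zeros((592,1,3),np.uint8)]))
cv2.imwrite("pics/p.png",crop(s,345,250,135,105,5.9)[:600])
cv2.imwrite("pics/b.png",crop(d,268,150,150,110,5.3))
cv2.imwrite("pics/b2.png",crop(d,290,240,130,120,5))
```

```text
(no output)
```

View pics/a.png

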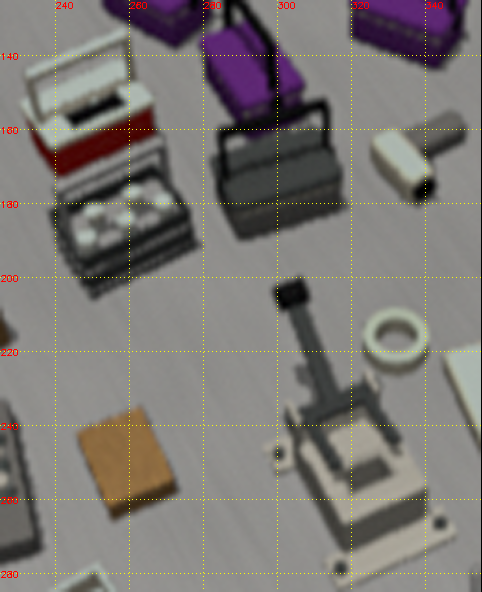

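View pics/p.png

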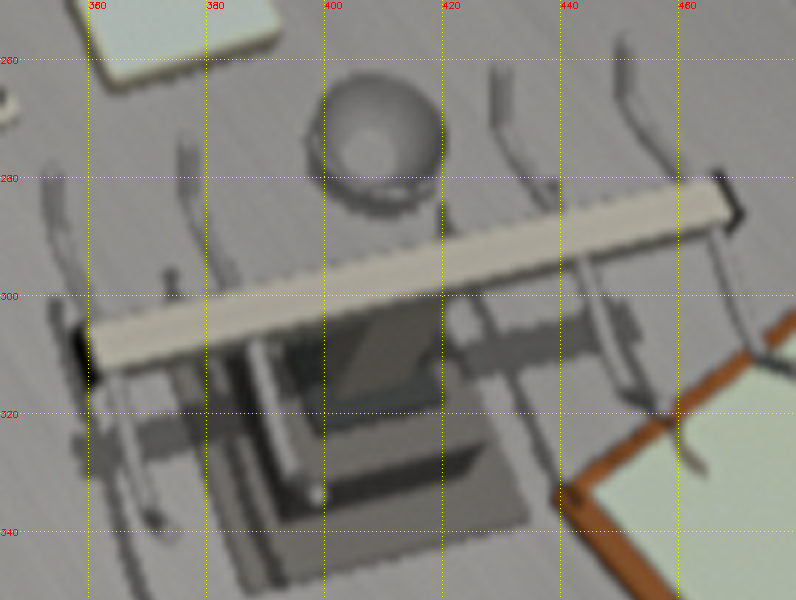

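View pics/b2.png

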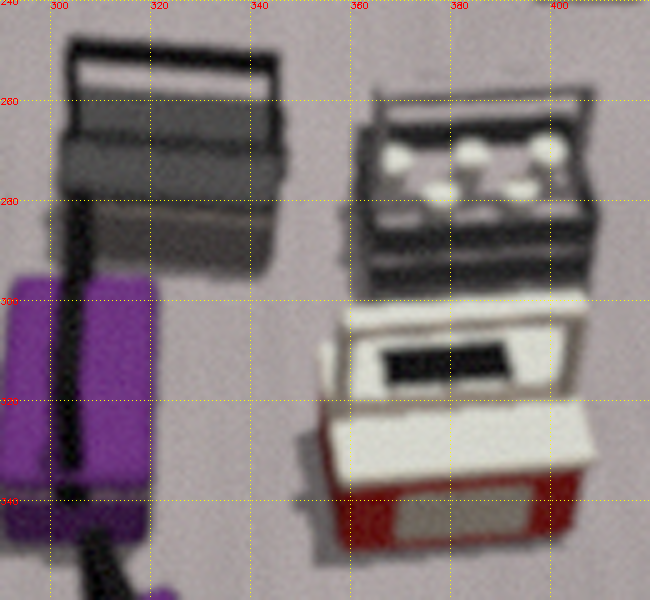

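The crops show these handle bars (scene/side pixels):
- Pot: (232,145)-(260,134) in scene, (358,303)-(407,300) in side.
- Syringe basket: (241,176)-(269,165) in scene, (365,259)-(408,258) in side.
- Vial carrier: (284,159)-(313,153) in scene, (304,249)-(345,252) in side.

The crossbar top runs (361,309)-(468,284). The lever grip is at (303,204), and the shut-looking fork straddles the mouth at (323,252).

```bash
cat > h.py <<'E'
import numpy as np, cv2, json
from workcell import robot
CAL={}
def cal(n):
    c=robot.camera(n); return c["mtx"],c["extrinsics"],c["img"]
def ray(K,E,p):
    d=np.linalg.inv(K)@[p[0],p[1],1]; R=E[:3,:3]; return -R.T@E[:3,3],R.T@d
def onz(K,E,p,z):
    o,d=ray(K,E,p); return o+d*(z-o[2])/d[2]
def tri(K1,E1,p1,K2,E2,p2):
    o1,d1=ray(K1,E1,p1);o2,d2=ray(K2,E2,p2)
    s=np.linalg.lstsq(np.c_[d1,-d2],o2-o1,rcond=None)[0]
    a=o1+d1*s[0];b=o2+d2*s[1]; return (a+b)/2,np.linalg.norm(a-b)
def proj(K,E,P):
    q=E[:3,:3]@P+E[:3,3]; q=K@q; return q[:2]/q[2]
E
python3 - <<'E'
from h import *
np.set_printoptions(precision=4,suppress=True)
K,E,_=cal("scene");K2,E2,_=cal("side")
for n,z,a,b,c,d in [("pot",.126,(232.3,145.3),(260.1,134.5),(358.5,302),(407,300)),("syr",.120,(241.2,176.4),(269,165.5),(365.5,258.5),(408,258)),("vial",.122,(284,159.6),(313.4,152.6),(304,249.5),(345,252))]:
    A,B=onz(K,E,a,z),onz(K,E,b,z);C,D=onz(K2,E2,c,z),onz(K2,E2,d,z)
    print(n,"sc",(A+B)/2,np.degrees(np.arctan2(*(A-B)[1::-1])),"len",np.linalg.norm(A-B),"side",(C+D)/2,np.degrees(np.arctan2(*(D-C)[1::-1])),np.linalg.norm(C-D))
A,B=onz(K,E,(361,309.5),.18),onz(K,E,(468,284.5),.18)
print("bar",A,B,(A+B)/2,np.degrees(np.arctan2(*(A-B)[1::-1])),np.linalg.norm(A-B))
for z in (.146,): print("grip shut",onz(K,E,(303.3,204),z))
print("grip tri",tri(K,E,(303.3,204),K2,E2,(350,185)))
# block top corners (scene), z=.06
for p in [(308,244),(340,259),(318,270),(325,252)]: print(onz(K,E,p,.06))
E
```

```text
pot sc [ 0.5643 -0.3964  0.126 ] 1.508009182630147 len 0.10767241066734466 side [ 0.5698 -0.3949  0.126 ] 2.113604258543132 0.10705467959422646
syr sc [ 0.5957 -0.2486  0.12  ] -0.40124217614047064 len 0.10006607016497303 side [ 0.5966 -0.2599  0.12  ] 0.03788629095416193 0.10464878772783123
vial sc [ 0.4386 -0.236   0.122 ] -11.117973727657326 len 0.10530309817824035 side [ 0.4435 -0.2335  0.122 ] -5.814503380094005 0.1032981069258856
bar [0.573  0.3371 0.18  ] [0.3089 0.4148 0.18  ] [0.4409 0.3759 0.18  ] -16.394380506547908 0.27534735150620815
grip shut [ 0.5314 -0.0295  0.146 ]
grip tri (array([ 0.5283, -0.0159,  0.1645]), np.float64(0.01818449479412828))
[0.5628 0.0531 0.06  ]
[0.5054 0.145  0.06  ]
[0.5796 0.144  0.06  ]
[0.532  0.1027 0.06  ]
```

View pics/b.png

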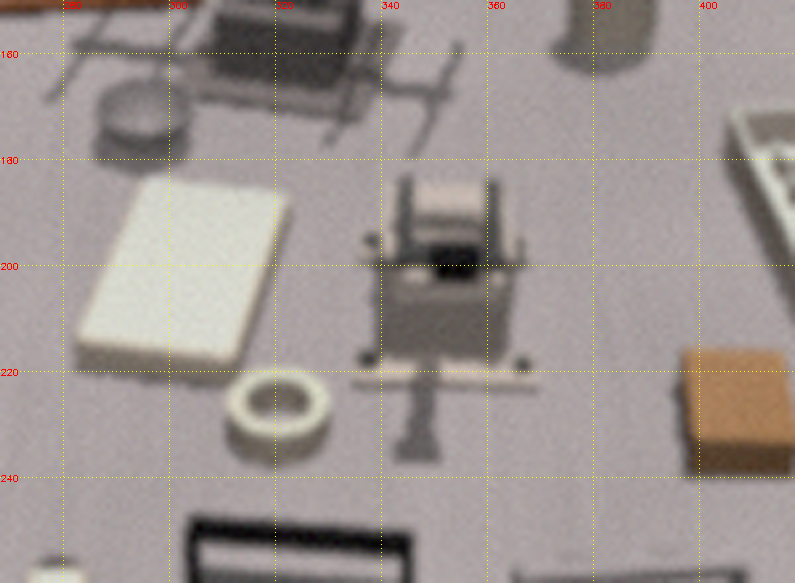

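The grip is at about (0.53,-0.025), which fits the shut position, so the lever is shut and the socket is near (0.534,0.105). I'll write a move planner and bring the wrist camera over the socket.

```bash
cat > plan.py <<'E'
# plan(waypoints): each (x,y,z,yaw_of_tool_x_deg,jaw) tool pointing down -> prints rounded rows, tracked from measured pose
import numpy as np, json
from scipy.spatial.transform import Rotation as Ro
from workcell import robot
def Rd(yaw):
    c,s=np.cos(np.radians(yaw)),np.sin(np.radians(yaw)); return np.array([[c,s,0],[s,-c,0],[0,0,-1.]])
def plan(wps,maxd=1.0,maxa=1.0,per=10):
    st=robot.state(); p=np.array(st["position"]); R=np.array(st["ee_rot"]); rows=[]
    for x,y,z,yaw,jaw in wps:
        T=np.array([x,y,z]); RT=Rd(yaw)
        n0=0
        n=None
        for n in range(1,200):
            q,Q=p.copy(),R.copy(); rr=[]
            ok=True
            for k in range(n):
                dp=(Q.T@(T-q)/(n-k)/.03); a=Ro.from_matrix(Q.T@RT).as_rotvec(degrees=True)/(n-k)/8
                if max(abs(dp))>maxd+.005 or max(abs(a))>maxa+.005: ok=False;break
                dp=np.clip(dp.round(2),-1,1);a=np.clip(a.round(2),-1,1)
                q=q+Q@dp*.03; Q=Q@Ro.from_rotvec(a*8,degrees=True).as_matrix()
                rr.append({"angular":[float(v)+0. for v in a],"dp":[float(v)+0. for v in dp],"jaw":jaw})
            if ok: break
        rows+=rr; p,R=q,Q
    for i in range(0,len(rows),per): print(json.dumps(rows[i:i+per]).replace(" ",""))
    print(len(rows),"end",p.round(4),"yaw",np.degrees(np.arctan2(R[1,0],R[0,0])).round(2))
E
python3 -c "
from plan import *
plan([(.234,.60,.30,150,1),(.53,.02,.30,90,1)])"
```

```text
[{"angular":[0.0,0.0,0.41],"dp":[-0.13,-0.34,-0.77],"jaw":1},{"angular":[0.0,0.0,0.4],"dp":[-0.15,-0.34,-0.77],"jaw":1},{"angular":[-0.01,0.0,0.41],"dp":[-0.17,-0.32,-0.77],"jaw":1},{"angular":[0.0,0.0,0.34],"dp":[-0.83,-0.54,0.0],"jaw":1},{"angular":[0.0,0.0,0.34],"dp":[-0.85,-0.5,0.0],"jaw":1},{"angular":[0.0,0.0,0.34],"dp":[-0.88,-0.46,0.0],"jaw":1},{"angular":[0.0,0.0,0.34],"dp":[-0.9,-0.41,0.0],"jaw":1},{"angular":[0.0,0.0,0.34],"dp":[-0.91,-0.37,0.0],"jaw":1},{"angular":[0.0,0.0,0.34],"dp":[-0.93,-0.33,0.0],"jaw":1},{"angular":[0.0,0.0,0.34],"dp":[-0.94,-0.28,0.0],"jaw":1}]
[{"angular":[0.0,0.0,0.34],"dp":[-0.96,-0.24,0.0],"jaw":1},{"angular":[0.0,0.0,0.34],"dp":[-0.97,-0.19,0.0],"jaw":1},{"angular":[0.0,0.0,0.34],"dp":[-0.98,-0.14,0.0],"jaw":1},{"angular":[0.0,0.0,0.34],"dp":[-0.98,-0.1,0.0],"jaw":1},{"angular":[0.0,0.0,0.34],"dp":[-0.98,-0.05,0.0],"jaw":1},{"angular":[0.0,0.0,0.34],"dp":[-0.99,-0.01,0.0],"jaw":1},{"angular":[0.0,0.0,0.34],"dp":[-0.98,0.04,0.0],"jaw":1},{"angular":[0.0,0.0,0.34],"dp":[-0.98,0.09,0.0],"jaw":1},{"angular":[0.0,0.0,0.34],"dp":[-0.98,0.14,0.0],"jaw":1},{"angular":[0.0,0.0,0.34],"dp":[-0.97,0.18,0.0],"jaw":1}]
[{"angular":[0.0,0.0,0.34],"dp":[-0.96,0.23,0.0],"jaw":1},{"angular":[0.0,0.0,0.34],"dp":[-0.95,0.27,0.0],"jaw":1},{"angular":[0.0,0.0,0.35],"dp":[-0.93,0.32,0.0],"jaw":1},{"angular":[0.0,0.0,0.34],"dp":[-0.92,0.36,0.0],"jaw":1},{"angular":[0.0,0.0,0.35],"dp":[-0.9,0.4,0.0],"jaw":1}]
25 end [0.5299 0.0199 0.2999] yaw 89.97
```

Call:
servo_tool --plan '[{"angular":[0,0,0.97],"dp":[0,0,-0.26],"jaw":1},{"angular":[0,0,0.97],"dp":[0,0,-0.26],"jaw":1},{"angular":[0,0,0.97],"dp":[0,0,-0.26],"jaw":1},{"angular":[0,0,0.97],"dp":[0,0,-0.26],"jaw":1},{"angular":[0,0,0.97],"dp":[0,0,-0.26],"jaw":1},{"angular":[0,0,0.97],"dp":[0,0,-0.26],"jaw":1},{"angular":[0,0,0.97],"dp":[0,0,-0.26],"jaw":1},{"angular":[0,0,0.97],"dp":[0,0,-0.26],"jaw":1},{"angular":[0,0,0.95],"dp":[0,0,-0.26],"jaw":1}]'

```text
time_s: 1.38
position: [0.2338, 0.6331, 0.3015]
ee_rot: [[0.004, 1.0, -0.0], [1.0, -0.004, -0.0], [-0.0, -0.0, -1.0]]
contact_force: [0.2, -0.2, -0.4]
opening: 0.999
gripper_force: 0.0
```

Call:
servo_tool --plan '[{"angular":[0,0,0],"dp":[-1,0.5,0],"jaw":1},{"angular":[0,0,0],"dp":[-1,0.5,0],"jaw":1},{"angular":[0,0,0],"dp":[-1,0.5,0],"jaw":1},{"angular":[0,0,0],"dp":[-1,0.5,0],"jaw":1},{"angular":[0,0,0],"dp":[-1,0.5,0],"jaw":1},{"angular":[0,0,0],"dp":[-1,0.5,0],"jaw":1},{"angular":[0,0,0],"dp":[-1,0.5,0],"jaw":1},{"angular":[0,0,0],"dp":[-1,0.5,0],"jaw":1},{"angular":[0,0,0],"dp":[-1,0.5,0],"jaw":1},{"angular":[0,0,0],"dp":[-1,0.5,0],"jaw":1}]'

```text
time_s: 2.62
position: [0.3844, 0.3323, 0.3015]
ee_rot: [[-0.001, 1.0, 0.0], [1.0, 0.001, 0.0], [0.0, 0.0, -1.0]]
contact_force: [-0.2, -0.8, 0.6]
opening: 1.0
gripper_force: 0.0
```

Call:
servo_tool --plan '[{"angular":[0,0,0],"dp":[-1,0.5,0],"jaw":1},{"angular":[0,0,0],"dp":[-1,0.5,0],"jaw":1},{"angular":[0,0,0],"dp":[-1,0.5,0],"jaw":1},{"angular":[0,0,0],"dp":[-1,0.5,0],"jaw":1},{"angular":[0,0,0],"dp":[-1,0.5,0],"jaw":1},{"angular":[0,0,0],"dp":[-1,0.5,0],"jaw":1},{"angular":[0,0,0],"dp":[-1,0.5,0],"jaw":1},{"angular":[0,0,0],"dp":[-1,0.5,0],"jaw":1},{"angular":[0,0,0],"dp":[-1,0.5,0],"jaw":1},{"angular":[0,0,0],"dp":[-1,0.4,0],"jaw":1}]'

```text
time_s: 3.88
position: [0.5318, 0.0324, 0.3014]
ee_rot: [[-0.001, 1.0, 0.0], [1.0, 0.001, 0.0], [0.0, 0.0, -1.0]]
contact_force: [0.4, 0.7, -0.3]
opening: 0.998
gripper_force: 0.0
```

```bash
cat >> h.py <<'E'
def fproj(K,E,P):
    q=E[:3,:3]@P+E[:3,3]; r=np.hypot(q[0],q[1]); th=np.arctan2(r,q[2]); return K[:2,2]+K[0,0]*th*q[:2]/r
def fonz(K,E,p,z):
    v=(np.array(p)-K[:2,2])/K[0,0]; th=np.linalg.norm(v); d=np.r_[np.sin(th)*v/th,np.cos(th)]
    o=-E[:3,:3].T@E[:3,3]; d=E[:3,:3].T@d; return o+d*(z-o[2])/d[2]
E
python3 - <<'E'
from h import *
c=robot.camera("wrist"); np.savez("w1.npz",**c)
im=c["img"][:,:,::-1][:,120:520]
print(robot.state()["position"],robot.state()["joint_positions"])
im=cv2.resize(im,None,fx=1.5,fy=1.5,interpolation=cv2.INTER_CUBIC);cv2.imwrite("pics/w1.png",im)
E
```

```text
[0.53292267 0.0290673  0.30130803] [  0.57173968  -2.42766169 103.93597862  -0.19375781  78.43640842
   0.65953647]
```

View pics/w1.png

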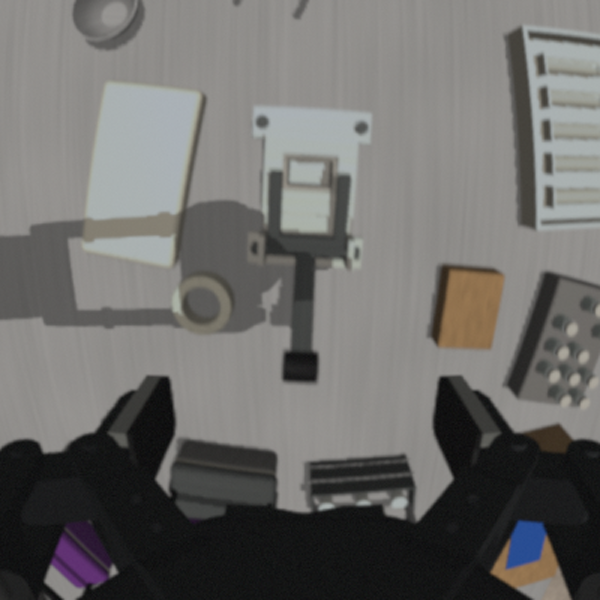

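The wrist view shows the socket hole at crop (310,171), the grip at (300,367), and the base bolts at (262,121) and (362,128). The swab box at (470,307) and the tape at (202,303) are clear of the lever's path.

Run:
```python
from h import *
np.set_printoptions(precision=4,suppress=True)
c=np.load("w1.npz");K,E=c["mtx"],c["extrinsics"]
f=lambda p,z:fonz(K,E,(p[0]/1.5+120,p[1]/1.5),z)
for n,p,z in [("hole",(310,171.5),.06),("grip",(300,367),.146),("boltL",(262,121),.008),("boltR",(362,128),.008),("plateTL",(254,107),.008),("plateTR",(371,114),.008),("brL",(255,246),.008),("brR",(355,253),.008),("forkL",(275,172),.078),("forkR",(343,177),.078),("holeTL",(286,156),.06),("holeTR",(337,158),.06),("holeBL",(284,187),.06),("holeBR",(335,189),.06),("blTL",(264,130),.06)]: print(n,f(p,z))
im=c["img"][:,:,::-1][60:180,270:390]
cv2.imwrite("pics/w1z.png",cv2.resize(im,None,fx=5,fy=5,interpolation=cv2.INTER_CUBIC))
```

```text
hole [0.5378 0.0975 0.06  ]
grip [ 0.5302 -0.0356  0.146 ]
boltL [0.4942 0.1445 0.008 ]
boltR [0.5866 0.1383 0.008 ]
plateTL [0.4868 0.158  0.008 ]
plateTR [0.595 0.152 0.008]
brL [0.4862 0.0258 0.008 ]
brR [0.582  0.0191 0.008 ]
forkL [0.5103 0.0976 0.078 ]
forkR [0.5634 0.0937 0.078 ]
holeTL [0.5182 0.1104 0.06  ]
holeTR [0.5599 0.1089 0.06  ]
holeBL [0.5165 0.0847 0.06  ]
holeBR [0.5584 0.0831 0.06  ]
blTL [0.5004 0.1322 0.06  ]
```

View pics/w1z.png

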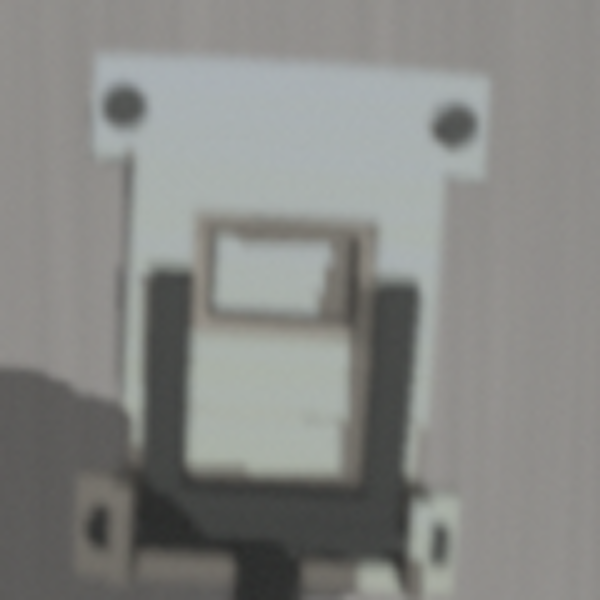

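Call:
servo_tool --plan '[{"angular":[0,0,0.46],"dp":[-1,-0.1,0],"jaw":1},{"angular":[0,0,0],"dp":[-1,0,0.4],"jaw":1},{"angular":[0,0,0],"dp":[-0.1,0,1],"jaw":1},{"angular":[0,0,0],"dp":[0,0,1],"jaw":1},{"angular":[0,0,0],"dp":[0,0,1],"jaw":1},{"angular":[0,0,0],"dp":[0,0,1],"jaw":0.3},{"angular":[0,0,0],"dp":[0,0,1],"jaw":0},{"angular":[0,0,0],"dp":[0,0,0.4],"jaw":0},{"angular":[0,0,0],"dp":[0,0,0],"jaw":0},{"angular":[0,0,0],"dp":[0,0,0],"jaw":0}]' --squeeze 20

```text
time_s: 5.18
position: [0.5275, -0.0296, 0.1289]
ee_rot: [[0.063, 0.998, 0.002], [0.998, -0.063, -0.0], [-0.0, 0.002, -1.0]]
contact_force: [-0.4, 0.1, 0.7]
opening: 0.501
gripper_force: 0.0
```

Run:
```python
from h import *
c=robot.camera("wrist"); np.savez("w2.npz",**c)
im=c["img"][:,:,::-1][:,120:520]
print(robot.state()["position"],robot.state()["contact_force"])
im=cv2.resize(im,None,fx=1.5,fy=1.5,interpolation=cv2.INTER_CUBIC);cv2.imwrite("pics/w2.png",im)
```

```text
[ 0.52754239 -0.02958891  0.1290835 ] [-0.02505288  0.35143699 -0.3180872 ]
```

View pics/w2.png

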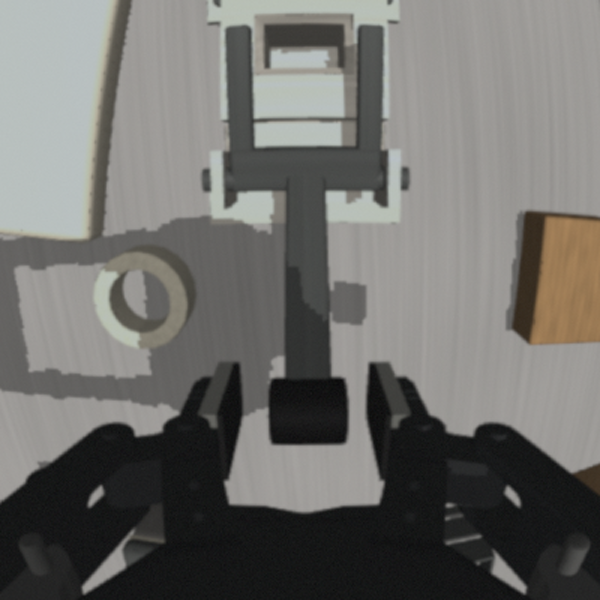

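The roller sits centred between the pads at crop (308,411), the hole's outer edge is centred at (303,45), and the block looks square to the tool.

Run:
```python
from h import *
np.set_printoptions(precision=4,suppress=True)
c=np.load("w2.npz");K,E=c["mtx"],c["extrinsics"];s=robot.state()
f=lambda p,z:fonz(K,E,(p[0]/1.5+120,p[1]/1.5),z)
g=s["position"]-s["ee_rot"][:,2]*.0187
print("graspPx",(fproj(K,E,g)-[120,0])*1.5,"tcp",(fproj(K,E,s["position"])-[120,0])*1.5,g)
for n,p,z in [("hole",(303,44.5),.06),("hTL",(255,15),.06),("hTR",(353,17),.06),("hBL",(253,72),.06),("hBR",(350,75),.06),("grip",(308,411),.146),("hingeL",(208,180),.076),("hingeR",(404,178),.076)]: print(n,f(p,z))
```

```text
graspPx [300.5794 408.1877] tcp [300.9355 380.8261] [ 0.5275 -0.0296  0.1478]
hole [0.5364 0.0977 0.06  ]
hTL [0.5157 0.1141 0.06  ]
hTR [0.5599 0.1104 0.06  ]
hBL [0.5132 0.0863 0.06  ]
hBR [0.5565 0.0821 0.06  ]
grip [ 0.5297 -0.0318  0.146 ]
hingeL [0.4924 0.0387 0.076 ]
hingeR [0.5752 0.0343 0.076 ]
```

Call:
servo_tool --plan '[{"angular":[0,0,0],"dp":[0,0,0],"jaw":-1},{"angular":[0,0,0],"dp":[0,0,0],"jaw":-1},{"angular":[0,0,0],"dp":[0,0,0],"jaw":-1},{"angular":[0,0,0],"dp":[0,0,0],"jaw":-1}]' --squeeze 30

```text
time_s: 5.72
position: [0.5286, -0.0298, 0.1291]
ee_rot: [[0.063, 0.998, 0.005], [0.998, -0.063, -0.001], [-0.0, 0.005, -1.0]]
contact_force: [6.2, -1.9, 1.8]
opening: 0.295
gripper_force: 34.4
```

Call:
servo_tool --plan '[{"angular":[0,0,0],"dp":[-0.32,0,0.35],"jaw":-1},{"angular":[0,0,0],"dp":[-0.27,0,0.39],"jaw":-1},{"angular":[0,0,0],"dp":[-0.2,0,0.43],"jaw":-1},{"angular":[0,0,0],"dp":[-0.14,0,0.45],"jaw":-1},{"angular":[0,0,0],"dp":[-0.07,0,0.47],"jaw":-1},{"angular":[0,0,0],"dp":[0,0,0.48],"jaw":-1},{"angular":[0,0,0],"dp":[0.07,0,0.46],"jaw":-1},{"angular":[0,0,0],"dp":[0.14,0,0.45],"jaw":-1},{"angular":[0,0,0],"dp":[0,0,0],"jaw":-1}]'

```text
time_s: 6.85
position: [0.5275, -0.0564, 0.0296]
ee_rot: [[0.061, 0.998, 0.003], [0.998, -0.061, -0.005], [-0.005, 0.003, -1.0]]
contact_force: [-12.3, -8.3, 45.1]
opening: 0.292
gripper_force: 50.4
```

Call:
servo_tool --plan '[{"angular":[0,0,0],"dp":[0,0,-0.12],"jaw":-0.1},{"angular":[0,0,0],"dp":[0,0,0],"jaw":0.1},{"angular":[0,0,0],"dp":[0,0,0],"jaw":0.1},{"angular":[0,0,0],"dp":[0,0,-1],"jaw":0.2},{"angular":[0,0,0],"dp":[0,0,-1],"jaw":0.2},{"angular":[0,0,0],"dp":[0,0,-1],"jaw":0.2},{"angular":[0,0,0],"dp":[0,0,-1],"jaw":1},{"angular":[0,0,0],"dp":[0,0,-1],"jaw":1},{"angular":[0,0,0],"dp":[0,0,-1],"jaw":1}]'

```text
time_s: 7.98
position: [0.5238, -0.0529, 0.2061]
ee_rot: [[0.063, 0.998, -0.003], [0.998, -0.063, 0.0], [0.0, -0.003, -1.0]]
contact_force: [0.9, 0.7, -0.1]
opening: 1.0
gripper_force: 0.0
```

Run:
```python
from h import *
c=robot.camera("wrist"); np.savez("w3.npz",**c)
im=c["img"][:,:,::-1][:,120:520]
print(robot.state()["position"],robot.state()["contact_force"])
im=cv2.resize(im,None,fx=1.5,fy=1.5,interpolation=cv2.INTER_CUBIC);cv2.imwrite("pics/w3.png",im)
from plan import plan
plan([(.4409-.0,.30,.30,163.6,1)])
```

```text
[ 0.52653975 -0.05332531  0.21093201] [ 1.96342328 -0.60091008  2.67561839]
[{"angular":[0.0,0.0,-0.74],"dp":[0.89,-0.28,-0.23],"jaw":1},{"angular":[0.0,0.0,-0.74],"dp":[0.91,-0.18,-0.23],"jaw":1},{"angular":[0.0,0.0,-0.74],"dp":[0.93,-0.09,-0.23],"jaw":1},{"angular":[0.0,0.0,-0.74],"dp":[0.93,0.01,-0.23],"jaw":1},{"angular":[0.0,0.0,-0.74],"dp":[0.93,0.11,-0.23],"jaw":1},{"angular":[0.0,0.0,-0.74],"dp":[0.91,0.2,-0.23],"jaw":1},{"angular":[0.0,0.0,-0.74],"dp":[0.88,0.29,-0.23],"jaw":1},{"angular":[0.0,0.0,-0.75],"dp":[0.85,0.38,-0.23],"jaw":1},{"angular":[0.0,0.01,-0.74],"dp":[0.8,0.47,-0.23],"jaw":1},{"angular":[0.0,0.01,-0.75],"dp":[0.75,0.55,-0.23],"jaw":1}]
[{"angular":[0.0,0.0,-0.74],"dp":[0.69,0.63,-0.23],"jaw":1},{"angular":[0.01,0.01,-0.75],"dp":[0.63,0.7,-0.23],"jaw":1},{"angular":[0.0,0.0,-0.74],"dp":[0.55,0.75,-0.22],"jaw":1}]
13 end [0.4408 0.3    0.2999] yaw 163.59
```

View pics/w3.png

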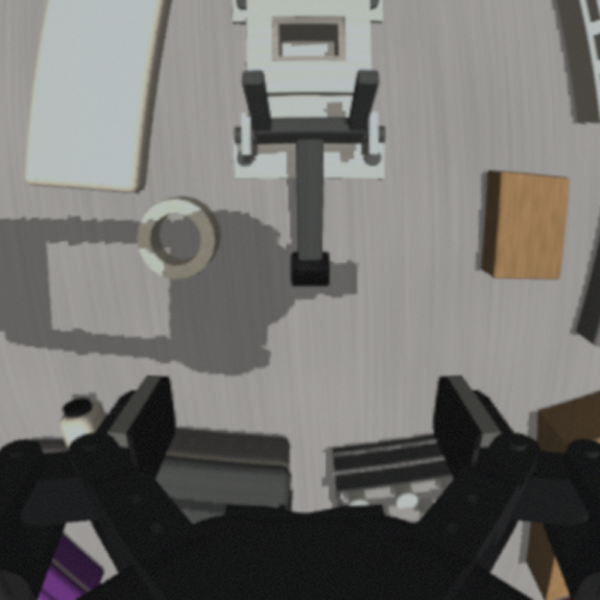

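The lever is open: fork nearly upright at crop (255-365,85), grip low at (310,270). The mouth at (308,38) is clear. Next I'll look at the pole from above.

Call:
servo_tool --plan '[{"angular":[0,0,0.8],"dp":[0,0,-0.6],"jaw":1},{"angular":[0,0,0.8],"dp":[0,0,-0.6],"jaw":1},{"angular":[0,0,0],"dp":[0.96,-0.6,-0.3],"jaw":1},{"angular":[0,0,0],"dp":[0.96,-0.6,-0.3],"jaw":1},{"angular":[0,0,0],"dp":[0.96,-0.6,-0.3],"jaw":1},{"angular":[0,0,0],"dp":[0.96,-0.6,-0.3],"jaw":1},{"angular":[0,0,0],"dp":[0.96,-0.6,-0.3],"jaw":1},{"angular":[0,0,0],"dp":[0.96,-0.6,-0.3],"jaw":1}]'

```text
time_s: 9.02
position: [0.4691, 0.144, 0.2953]
ee_rot: [[0.283, 0.959, -0.003], [0.959, -0.283, -0.001], [-0.001, -0.002, -1.0]]
contact_force: [-0.3, -0.4, 0.6]
opening: 0.997
gripper_force: 0.0
```

Call:
servo_tool --plan '[{"angular":[0,0,0],"dp":[0.96,-0.6,0],"jaw":1},{"angular":[0,0,0],"dp":[0.96,-0.6,0],"jaw":1},{"angular":[0,0,0],"dp":[0.96,-0.6,0],"jaw":1},{"angular":[0,0,0],"dp":[0.96,-0.6,0],"jaw":1},{"angular":[0,0,0],"dp":[0.96,-0.6,0],"jaw":1},{"angular":[0,0,0],"dp":[0,-0.15,0],"jaw":1},{"angular":[0,0,0],"dp":[0,0,0],"jaw":1},{"angular":[0,0,0],"dp":[0,0,0],"jaw":1}]'

```text
time_s: 10.02
position: [0.4203, 0.3071, 0.2962]
ee_rot: [[0.284, 0.959, -0.0], [0.959, -0.284, -0.001], [-0.001, -0.0, -1.0]]
contact_force: [-0.7, 0.8, 0.1]
opening: 0.998
gripper_force: 0.0
```

Run:
```python
from h import *
np.set_printoptions(precision=4,suppress=True)
c=np.load("w3.npz");K,E=c["mtx"],c["extrinsics"]
f=lambda p,z:fonz(K,E,(p[0]/1.5+120,p[1]/1.5),z)
print("hole",f((308,38.5),.06),"grip",f((310,272),.045))
c=robot.camera("wrist"); np.savez("w4.npz",**c)
im=c["img"][:,:,::-1][:230,60:580]
s=robot.state();print(s["position"],s["ee_rot"][:,0])
im=cv2.resize(im,None,fx=1.5,fy=1.5,interpolation=cv2.INTER_CUBIC);cv2.imwrite("pics/w4.png",im)
```

```text
hole [0.5367 0.0982 0.06  ] grip [ 0.5286 -0.0537  0.045 ]
[0.4204 0.3071 0.2964] [ 0.2839  0.9589 -0.0005]
```

View pics/w4.png

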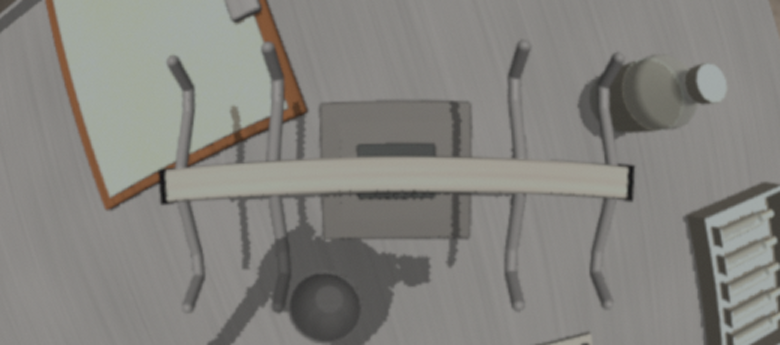

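The whole crossbar is in view, with ends at crop (163,187) and (631,183) and the stand centred below it.

Run:
```python
from h import *
from plan import plan
np.set_printoptions(precision=4,suppress=True)
c=np.load("w4.npz");K,E=c["mtx"],c["extrinsics"]
f=lambda p,z:fonz(K,E,(p[0]/1.5+60-2.3,p[1]/1.5),z)
A,B=f((161.5,187),.18),f((633,183),.18)
g=f;print(A,B,(A+B)/2,np.linalg.norm(A-B),np.degrees(np.arctan2(*(B-A)[1::-1])))
# prong points to check symmetry
for p in [(187,307),(279,304),(518,303),(607,302),(173,62),(268,47),(523,45),(618,58)]: print(f(p,.183))
print(f((400,129-24),.06))
```

```text
[0.3035 0.4093 0.18  ] [0.577 0.331 0.18 ] [0.4403 0.3702 0.18  ] 0.2845104548302247 -15.980001856137358
[0.2932 0.3342 0.183 ]
[0.3523 0.319  0.183 ]
[0.488  0.2795 0.183 ]
[0.5444 0.2634 0.183 ]
[0.3355 0.4783 0.183 ]
[0.3929 0.4627 0.183 ]
[0.5289 0.4235 0.183 ]
[0.5856 0.4066 0.183 ]
[0.4577 0.421  0.06  ]
```

Call:
servo_tool --plan '[{"angular":[0,0,-0.95],"dp":[0,0,0],"jaw":1},{"angular":[0,0,-0.95],"dp":[0,0,0],"jaw":1},{"angular":[0,0,-0.95],"dp":[0,0,0],"jaw":1},{"angular":[0,0,-0.95],"dp":[0,0,0],"jaw":1},{"angular":[0,0,-0.95],"dp":[0,0,0],"jaw":1},{"angular":[0,0,-0.95],"dp":[0,0,0],"jaw":1},{"angular":[0,0,-0.95],"dp":[0,0,0],"jaw":1},{"angular":[0,0,-0.95],"dp":[0,0,0],"jaw":1},{"angular":[0,0,-0.95],"dp":[0,0,0],"jaw":1},{"angular":[0,0,-0.95],"dp":[0,0,0],"jaw":1}]'

```text
time_s: 11.32
position: [0.4207, 0.3072, 0.2968]
ee_rot: [[-0.864, 0.504, 0.0], [0.504, 0.864, 0.0], [-0.0, 0.0, -1.0]]
contact_force: [0.3, 0.6, 1.4]
opening: 0.996
gripper_force: 0.0
```

Call:
servo_tool --plan '[{"angular":[0,0,-0.9],"dp":[0,0,0],"jaw":1},{"angular":[0,0,-0.91],"dp":[0,0,0],"jaw":1},{"angular":[0,0,0],"dp":[-0.05,1,0],"jaw":1},{"angular":[0,0,0],"dp":[0,1,0],"jaw":1},{"angular":[0,0,0],"dp":[0,0.21,0.8],"jaw":1},{"angular":[0,0,0],"dp":[0,0,1],"jaw":1},{"angular":[0,0,0],"dp":[0,0,1],"jaw":1},{"angular":[0,0,0],"dp":[0,0,1],"jaw":1},{"angular":[0,0,0],"dp":[0,0,0.6],"jaw":1},{"angular":[0,0,0],"dp":[0,0,0.4],"jaw":1}]'

```text
time_s: 12.58
position: [0.4401, 0.3708, 0.1519]
ee_rot: [[-0.961, 0.276, -0.0], [0.276, 0.961, -0.0], [0.0, -0.0, -1.0]]
contact_force: [-0.8, 0.1, 0.1]
opening: 1.002
gripper_force: 0.0
```

Call:
servo_tool --plan '[{"angular":[0,0,0],"dp":[0,0,0],"jaw":0},{"angular":[0,0,0],"dp":[0,0,0],"jaw":-0.3},{"angular":[0,0,0],"dp":[0,0,0],"jaw":-0.4},{"angular":[0,0,0],"dp":[0,0,0],"jaw":-1},{"angular":[0,0,0],"dp":[0,0,0],"jaw":-1},{"angular":[0,0,0],"dp":[0,0,0],"jaw":-1}]' --squeeze 70

```text
time_s: 13.32
position: [0.4406, 0.3719, 0.1539]
ee_rot: [[-0.962, 0.275, 0.002], [0.275, 0.962, 0.001], [-0.001, 0.002, -1.0]]
contact_force: [1.8, -0.4, 5.0]
opening: 0.22
gripper_force: 70.3
```

Call:
servo_tool --plan '[{"angular":[0,0,0],"dp":[0,0,-0.2],"jaw":-1},{"angular":[0,0,0],"dp":[0,0,-0.4],"jaw":-1},{"angular":[0,0,0],"dp":[0,0,-0.6],"jaw":-1},{"angular":[0,0,0],"dp":[0,0,-0.8],"jaw":-1},{"angular":[0,0,0],"dp":[0,0,-0.8],"jaw":-1},{"angular":[0,0,-0.5],"dp":[0,0,-0.8],"jaw":-1},{"angular":[0,0,-0.5],"dp":[0,0,-0.2],"jaw":-1},{"angular":[0,0,-0.5],"dp":[0,0,0],"jaw":-1}]'

```text
time_s: 14.32
position: [0.4404, 0.3717, 0.2691]
ee_rot: [[-0.998, 0.067, 0.002], [0.067, 0.998, 0.002], [-0.002, 0.002, -1.0]]
contact_force: [-0.3, -1.1, -6.2]
opening: 0.22
gripper_force: 68.9
```

Call:
servo_tool --plan '[{"angular":[0,0,0],"dp":[-0.3,-0.7,0],"jaw":-1},{"angular":[0,0,0],"dp":[-0.4,-1,0],"jaw":-1},{"angular":[0,0,0],"dp":[-0.4,-1,0],"jaw":-1},{"angular":[0,0,0],"dp":[-0.4,-1,0],"jaw":-1},{"angular":[0,0,0],"dp":[-0.4,-1,0],"jaw":-1},{"angular":[0,0,0],"dp":[-0.4,-1,0],"jaw":-1},{"angular":[0,0,0],"dp":[-0.4,-1,0],"jaw":-1},{"angular":[0,0,0],"dp":[-0.4,-1,0],"jaw":-1},{"angular":[0,0,0],"dp":[-0.4,-0.7,0],"jaw":-1},{"angular":[0,0,0],"dp":[-0.2,-0.3,0],"jaw":-1}]'

```text
time_s: 15.58
position: [0.5331, 0.1022, 0.2676]
ee_rot: [[-0.998, 0.07, 0.001], [0.07, 0.998, 0.0], [-0.001, 0.0, -1.0]]
contact_force: [0.7, 0.7, -5.8]
opening: 0.218
gripper_force: 69.3
```

Call:
servo_tool --plan '[{"angular":[0,0,0],"dp":[0,0,0],"jaw":-1},{"angular":[0,0,0],"dp":[0,0,0],"jaw":-1}]'

```text
time_s: 15.82
position: [0.5322, 0.1041, 0.2668]
ee_rot: [[-0.998, 0.068, -0.0], [0.068, 0.998, 0.001], [0.0, 0.001, -1.0]]
contact_force: [0.0, -0.4, -6.6]
opening: 0.219
gripper_force: 69.3
```

Run:
```python
from h import *
from plan import plan
s=robot.state();print(s["position"],s["contact_force"],s["ee_rot"].round(4).tolist())
plan([(.535,.0988,s["position"][2],176,-1)])
b=robot.camera("side")["img"][:,:,::-1];a=robot.camera("scene")["img"][:,:,::-1]
b=cv2.resize(b[90:250,260:440],None,fx=2.2,fy=2.2,interpolation=cv2.INTER_CUBIC)
a=cv2.resize(a[170:330,240:420],None,fx=2.2,fy=2.2,interpolation=cv2.INTER_CUBIC)
cv2.imwrite("pics/ins.png",np.hstack([a,b]))
```

```text
[0.53224309 0.10410314 0.26680749] [ 6.28892661e-03 -3.95613910e-01 -6.56729431e+00] [[-0.9977, 0.0684, -0.0004], [0.0684, 0.9977, 0.0007], [0.0004, 0.0006, -1.0]]
[{"angular":[0.0,0.0,0.01],"dp":[-0.1,-0.17,0.0],"jaw":-1}]
1 end [0.5349 0.0988 0.2668] yaw 176.0
```

Call:
servo_tool --plan '[{"angular":[0,0,0],"dp":[-0.1,-0.17,0],"jaw":-1},{"angular":[0,0,0],"dp":[0,0,0.7],"jaw":-1},{"angular":[0,0,0],"dp":[0,0,0.7],"jaw":-1},{"angular":[0,0,0],"dp":[0,0,0.4],"jaw":-1},{"angular":[0,0,0],"dp":[0,0,0],"jaw":-1},{"angular":[0,0,0],"dp":[0,0,0],"jaw":-1}]'

```text
time_s: 16.68
position: [0.5359, 0.0981, 0.2136]
ee_rot: [[-0.998, 0.069, 0.001], [0.069, 0.998, 0.0], [-0.001, 0.0, -1.0]]
contact_force: [0.1, -0.3, -5.0]
opening: 0.218
gripper_force: 69.2
```

Call:
servo_tool --plan '[{"angular":[0,0,0],"dp":[0,0,0.15],"jaw":-1},{"angular":[0,0,0],"dp":[0,0,0.15],"jaw":-1},{"angular":[0,0,0],"dp":[0,0,0.15],"jaw":-1},{"angular":[0,0,0],"dp":[0,0,0],"jaw":-1}]'

```text
time_s: 17.18
position: [0.5368, 0.0983, 0.2035]
ee_rot: [[-0.998, 0.069, 0.004], [0.069, 0.998, 0.001], [-0.004, 0.001, -1.0]]
contact_force: [-4.5, -0.8, 12.0]
opening: 0.215
gripper_force: 71.7
```

Call:
servo_tool --plan '[{"angular":[0,0,0],"dp":[0.05,0,-0.05],"jaw":-1},{"angular":[0,0,0],"dp":[0.05,0,0],"jaw":-1},{"angular":[0,0,0],"dp":[0,0,0.1],"jaw":-1},{"angular":[0,0,0],"dp":[0,0,0.1],"jaw":-1},{"angular":[0,0,0],"dp":[0,0,0],"jaw":-1}]'

```text
time_s: 17.8
position: [0.5369, 0.0988, 0.2031]
ee_rot: [[-0.998, 0.069, 0.012], [0.069, 0.998, 0.001], [-0.012, 0.002, -1.0]]
contact_force: [-4.5, -0.3, 26.9]
opening: 0.223
gripper_force: 74.0
```

Run:
```python
from workcell import robot
s=robot.state();print(s["torque"],s["contact_force"],s["position"])
```

```text
[-0.45210526  1.28137838 -0.06290703] [-4.45332642 -0.28503412 26.89936887] [0.53689988 0.09878929 0.20309739]
```

Call:
servo_tool --plan '[{"angular":[0,0,0],"dp":[0,0,-0.25],"jaw":-1},{"angular":[0,0,0],"dp":[0,0,-0.25],"jaw":-1},{"angular":[0,0,0],"dp":[0,0,0],"jaw":-1},{"angular":[0,0,0],"dp":[0,0,0],"jaw":-1}]'

```text
time_s: 18.3
position: [0.5314, 0.0981, 0.2082]
ee_rot: [[-0.998, 0.069, -0.002], [0.069, 0.998, -0.0], [0.002, -0.0, -1.0]]
contact_force: [0.1, -0.6, -6.5]
opening: 0.221
gripper_force: 69.5
```

Run:
```python
from h import *
s=robot.state();print(s["torque"],s["contact_force"],s["position"])
b=robot.camera("side")["img"][:,:,::-1];a=robot.camera("scene")["img"][:,:,::-1]
b=cv2.resize(b[110:230,290:410],None,fx=3.3,fy=3.3,interpolation=cv2.INTER_CUBIC)
a=cv2.resize(a[180:300,260:380],None,fx=3.3,fy=3.3,interpolation=cv2.INTER_CUBIC)
cv2.imwrite("pics/ins.png",np.hstack([a,b]))
```

```text
[-0.04839426  0.01076426  0.0163391 ] [ 0.12044484 -0.57326407 -6.50512371] [0.53143717 0.09811791 0.20823574]
```

View pics/ins.png

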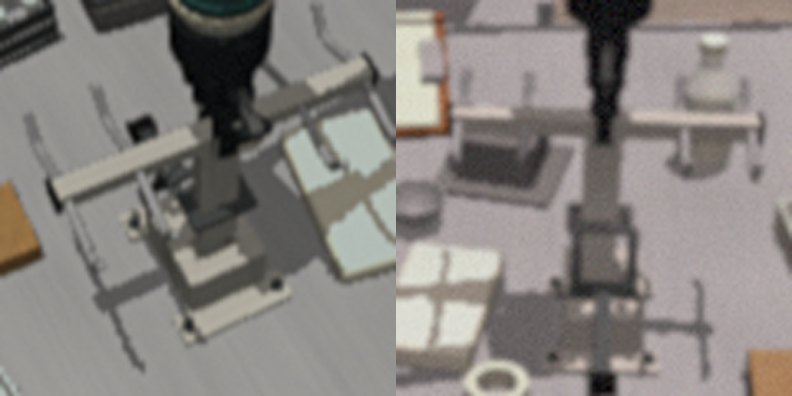

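Call:
servo_tool --plan '[{"angular":[0,0,0],"dp":[-0.28,0.08,0],"jaw":-1},{"angular":[0,0,0],"dp":[0,0,0],"jaw":-1},{"angular":[0,0,0],"dp":[0,0,0.1],"jaw":-1},{"angular":[0,0,0],"dp":[0,0,0.1],"jaw":-1},{"angular":[0,0,0],"dp":[0,0,0.1],"jaw":-1},{"angular":[0,0,0],"dp":[0,0,0],"jaw":-1}]'

```text
time_s: 19.15
position: [0.5415, 0.1001, 0.2039]
ee_rot: [[-0.998, 0.069, 0.002], [0.069, 0.998, 0.0], [-0.002, 0.0, -1.0]]
contact_force: [-4.7, -0.4, 8.2]
opening: 0.224
gripper_force: 71.5
```

```bash
cat > st.py <<'E'
from workcell import robot
s=robot.state();print("pos",s["position"].round(4),"F",s["contact_force"].round(1),"T",s["torque"].round(2),"zax",s["ee_rot"][:,2].round(4))
F=s["contact_force"]+[0,0,6.5];T=s["torque"]
if F[2]>3: print("contact r", ((-.144*F[0]-T[1])/F[2]).round(4), ((T[0]-.144*F[1])/F[2]).round(4))
E
python3 st.py
```

```text
pos [0.5415 0.1001 0.2039] F [-4.7 -0.4  8.2] T [-0.17  1.07 -0.07] zax [ 2.3e-03  2.0e-04 -1.0e+00]
contact r -0.0274 -0.0078
```

Call:
servo_tool --plan '[{"angular":[0,0,0],"dp":[0,0,-0.25],"jaw":-1},{"angular":[0,0,0],"dp":[0.13,0.08,0],"jaw":-1},{"angular":[0,0,0],"dp":[0,0,0],"jaw":-1},{"angular":[0,0,0],"dp":[0,0,0.1],"jaw":-1},{"angular":[0,0,0],"dp":[0,0,0.1],"jaw":-1},{"angular":[0,0,0],"dp":[0,0,0.1],"jaw":-1},{"angular":[0,0,0],"dp":[0,0,0],"jaw":-1}]'

```text
time_s: 20.02
position: [0.5386, 0.1025, 0.2035]
ee_rot: [[-0.998, 0.069, 0.004], [0.069, 0.998, -0.0], [-0.004, 0.0, -1.0]]
contact_force: [-4.3, -1.9, 13.9]
opening: 0.22
gripper_force: 72.2
```

```bash
python3 st.py
```

```text
pos [0.5386 0.1025 0.2035] F [-4.3 -1.9 13.9] T [-0.43  1.49  0.03] zax [ 3.8e-03 -2.0e-04 -1.0e+00]
contact r -0.0422 -0.0076
```

Call:
servo_tool --plan '[{"angular":[0,0,0],"dp":[0,0,-0.3],"jaw":-1},{"angular":[0,0,0],"dp":[0,0,0],"jaw":-1},{"angular":[0,0,0],"dp":[0,0,0],"jaw":-1}]'

```text
time_s: 20.4
position: [0.5366, 0.1026, 0.2071]
ee_rot: [[-0.998, 0.069, -0.002], [0.069, 0.998, -0.0], [0.002, -0.0, -1.0]]
contact_force: [-0.8, -0.2, -6.0]
opening: 0.222
gripper_force: 69.6
```

```bash
python3 st.py
python3 - <<'E'
from h import *
c=robot.camera("wrist"); np.savez("w5.npz",**c); d=robot.camera("scene"); np.savez("s5.npz",**d); e=robot.camera("side"); np.savez("d5.npz",**e)
g=lambda im,x0,y0,w,h,f: cv2.resize(im["img"][y0:y0+h,x0:x0+w,::-1],None,fx=f,fy=f,interpolation=cv2.INTER_CUBIC)
W=g(c,222,130,200,240,2.5)  # 500x600
S=g(d,285,215,60,60,5);D=g(e,320,170,60,60,5)
cv2.imwrite("pics/w5.png",np.hstack([W,np.vstack([S,D])]))
E
```

```text
pos [0.5366 0.1026 0.2071] F [-0.8 -0.2 -6. ] T [-0.03  0.02 -0.04] zax [-1.5e-03 -2.0e-04 -1.0e+00]
```

View pics/w5.png

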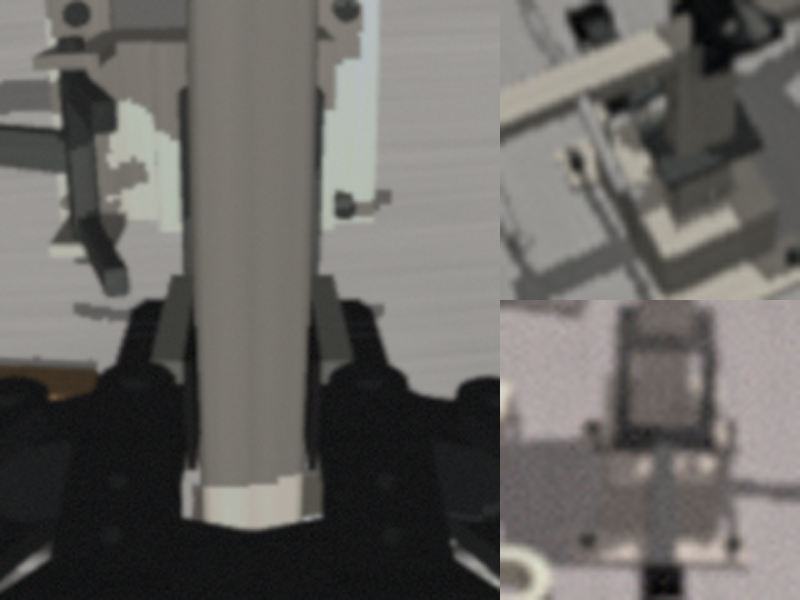

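The wrist view shows the collar's edges at crop x 182 and 322 with its -x end at row 90. The +y base bolts are at (345,10) and (345,205), which lets me compare pole and socket within one camera.

Run:
```python
from h import *
np.set_printoptions(precision=4,suppress=True)
c=np.load("w5.npz");K,E=c["mtx"],c["extrinsics"];s=robot.state()
f=lambda p,z:fonz(K,E,(p[0]/2.5+222,p[1]/2.5+130),z)
b1,b2=f((345,10),.008),f((345,205),.008); m=(b1+b2)/2
print("bolts",b1,b2,m,np.linalg.norm(b1-b2),"yaw",np.degrees(np.arctan2(*(b2-b1)[1::-1])))
u=np.array([.07,.998,0]); print("hole from bolts",m-.044*u)
L,R=f((182,170),.1232),f((322,170),.1232);print("collar mid",(L+R)/2,np.linalg.norm(L-R), "colfar L,R",f((183,90),.1232),f((320,90),.1232))
L,R=f((190,170),.2335),f((316,170),.2335);print("bar",(L+R)/2,np.linalg.norm(L-R))
print("tcp",s["position"])
w=np.load("w1.npz");K1,E1=w["mtx"],w["extrinsics"]
# stored wrist->tool offset consistency
print("brbolt",f((78,12),.008))
```

```text
bolts [0.4944 0.146  0.008 ] [0.5853 0.1423 0.008 ] [0.5399 0.1442 0.008 ] 0.09097641773951766 yaw -2.3186285264106554
hole from bolts [0.5368 0.1003 0.008 ]
collar mid [0.5313 0.1022 0.1232] 0.042919652359500335 colfar L,R [0.505  0.0833 0.1232] [0.5078 0.1241 0.1232]
bar [0.4988 0.1045 0.2335] 0.019850405778825703
tcp [0.5366 0.1027 0.2072]
brbolt [0.4863 0.0273 0.008 ]
```

Call:
servo_tool --plan '[{"angular":[0,0,0],"dp":[0.04,-0.06,0],"jaw":-1},{"angular":[0,0,0],"dp":[0,0,0],"jaw":-1},{"angular":[0,0,0],"dp":[0,0,0.1],"jaw":-1},{"angular":[0,0,0],"dp":[0,0,0.1],"jaw":-1},{"angular":[0,0,0],"dp":[0,0,0.1],"jaw":-1},{"angular":[0,0,0],"dp":[0,0,0.1],"jaw":-1},{"angular":[0,0,0],"dp":[0,0,0],"jaw":-1}]'

```text
time_s: 21.42
position: [0.5358, 0.101, 0.1958]
ee_rot: [[-0.998, 0.069, -0.0], [0.069, 0.998, -0.0], [0.0, -0.0, -1.0]]
contact_force: [0.9, -0.5, -6.3]
opening: 0.219
gripper_force: 69.5
```

```bash
python3 st.py
```

```text
pos [0.5358 0.101  0.1958] F [ 0.9 -0.5 -6.3] T [-0.02 -0.21  0.03] zax [-1.e-04 -1.e-04 -1.e+00]
```

It's in the mouth without force. Pushing it home.

Call:
servo_tool --plan '[{"angular":[0,0,0],"dp":[0,0,0.2],"jaw":-1},{"angular":[0,0,0],"dp":[0,0,0.2],"jaw":-1},{"angular":[0,0,0],"dp":[0,0,0.2],"jaw":-1},{"angular":[0,0,0],"dp":[0,0,0.2],"jaw":-1},{"angular":[0,0,0],"dp":[0,0,0.2],"jaw":-1},{"angular":[0,0,0],"dp":[0,0,0],"jaw":-1}]'

```text
time_s: 22.18
position: [0.5356, 0.1009, 0.1654]
ee_rot: [[-0.998, 0.069, -0.0], [0.069, 0.998, -0.0], [0.0, -0.0, -1.0]]
contact_force: [1.0, 0.1, -6.6]
opening: 0.219
gripper_force: 69.5
```

Call:
servo_tool --plan '[{"angular":[0,0,0],"dp":[0,0,0.13],"jaw":-1},{"angular":[0,0,0],"dp":[0,0,0.13],"jaw":-1},{"angular":[0,0,0],"dp":[0,0,0.13],"jaw":-1},{"angular":[0,0,0],"dp":[0,0,0.08],"jaw":-1},{"angular":[0,0,0],"dp":[0,0,0.05],"jaw":-1},{"angular":[0,0,0],"dp":[0,0,0],"jaw":-1}]'

```text
time_s: 22.92
position: [0.5368, 0.101, 0.154]
ee_rot: [[-0.998, 0.069, 0.002], [0.069, 0.998, 0.0], [-0.002, 0.0, -1.0]]
contact_force: [-2.9, -2.5, 11.1]
opening: 0.227
gripper_force: 71.9
```

```bash
python3 st.py
```

```text
pos [0.5368 0.101  0.154 ] F [-2.9 -2.5 11.1] T [-0.44  1.15  0.03] zax [ 0.0024  0.     -1.    ]
contact r -0.0411 -0.0046
```

Call:
servo_tool --plan '[{"angular":[0,0,0],"dp":[0,0,0],"jaw":0},{"angular":[0,0,0],"dp":[0,0,0],"jaw":0.5},{"angular":[0,0,0],"dp":[0,0,0],"jaw":0.5},{"angular":[0,0,0],"dp":[0,0,-0.5],"jaw":0.5},{"angular":[0,0,0],"dp":[0,0,-1],"jaw":0.5},{"angular":[0,0,0],"dp":[0,0,-1],"jaw":0.5},{"angular":[0,0,0],"dp":[0,-0.5,-1],"jaw":0.5},{"angular":[0,0,0],"dp":[0,-1,-0.5],"jaw":0.5},{"angular":[0,0,0],"dp":[0,-1,0],"jaw":0.5},{"angular":[0,0,0],"dp":[0,-1,0],"jaw":0.5}]'

```text
time_s: 24.18
position: [0.5289, -0.0046, 0.2723]
ee_rot: [[-0.998, 0.069, 0.002], [0.069, 0.998, -0.0], [-0.002, 0.0, -1.0]]
contact_force: [0.4, -0.1, -0.1]
opening: 0.749
gripper_force: 0.0
```

Call:
servo_tool --plan '[{"angular":[0,0,0.94],"dp":[0,-1,0],"jaw":0.2},{"angular":[0,0,0.94],"dp":[0,-0.5,0],"jaw":0.2},{"angular":[0,0,0.94],"dp":[0,0,0],"jaw":0.2},{"angular":[0,0,0.94],"dp":[0,0,0],"jaw":0.2},{"angular":[0,0,0.94],"dp":[0,0,0],"jaw":0.2},{"angular":[0,0,0.94],"dp":[0,0,0],"jaw":0.2},{"angular":[0,0,0.94],"dp":[0,0,0],"jaw":0.2},{"angular":[0,0,0.94],"dp":[0,0,0],"jaw":0.2},{"angular":[0,0,0.94],"dp":[0,0,0],"jaw":0.2},{"angular":[0,0,0.94],"dp":[0,0,0],"jaw":0.2}]'

```text
time_s: 25.42
position: [0.5237, -0.0484, 0.2717]
ee_rot: [[-0.184, 0.983, 0.001], [0.983, 0.184, -0.0], [-0.0, 0.001, -1.0]]
contact_force: [-0.9, 0.7, -0.6]
opening: 0.6
gripper_force: 0.0
```

Call:
servo_tool --plan '[{"angular":[0,0,0.94],"dp":[0,0,0],"jaw":0.2},{"angular":[0,0,0.91],"dp":[0,0,0],"jaw":0.2},{"angular":[0,0,0],"dp":[0,0,0],"jaw":0.2},{"angular":[0,0,0],"dp":[0,0,0],"jaw":0.2}]'

```text
time_s: 25.92
position: [0.5236, -0.0484, 0.2712]
ee_rot: [[0.067, 0.998, 0.001], [0.998, -0.067, -0.0], [-0.0, 0.001, -1.0]]
contact_force: [-0.5, -0.7, -0.4]
opening: 0.603
gripper_force: 0.0
```

```bash
python3 st.py
python3 - <<'E'
from h import *
from plan import plan
plan([(.5262,-.050,.0235,86,.2)])
c=robot.camera("wrist"); np.savez("w6.npz",**c)
E
```

```text
pos [ 0.5236 -0.0484  0.2712] F [-0.5 -0.7 -0.4] T [0.02 0.05 0.04] zax [ 7.e-04 -1.e-04 -1.e+00]
contact r 0.0022 0.0203
[{"angular":[0.0,0.0,0.0],"dp":[-0.01,0.01,0.92],"jaw":0.2},{"angular":[0.0,0.0,0.0],"dp":[0.0,0.01,0.92],"jaw":0.2},{"angular":[0.0,0.0,0.0],"dp":[-0.01,0.01,0.92],"jaw":0.2},{"angular":[0.0,0.0,0.0],"dp":[0.0,0.01,0.92],"jaw":0.2},{"angular":[0.0,0.0,0.0],"dp":[-0.01,0.01,0.92],"jaw":0.2},{"angular":[0.0,0.0,0.01],"dp":[0.0,0.01,0.91],"jaw":0.2},{"angular":[0.0,0.0,0.0],"dp":[-0.01,0.01,0.92],"jaw":0.2},{"angular":[0.0,0.0,0.01],"dp":[0.0,0.01,0.91],"jaw":0.2},{"angular":[0.01,0.0,0.0],"dp":[-0.01,0.0,0.92],"jaw":0.2}]
9 end [ 0.5261 -0.0501  0.0234] yaw 86.01
```

Call:
servo_tool --plan '[{"angular":[0,0,0],"dp":[-0.05,0.1,0.92],"jaw":0.2},{"angular":[0,0,0],"dp":[0,0,0.92],"jaw":0.2},{"angular":[0,0,0],"dp":[0,0,0.92],"jaw":0.2},{"angular":[0,0,0],"dp":[0,0,0.92],"jaw":0.2},{"angular":[0,0,0],"dp":[0,0,0.92],"jaw":0.2},{"angular":[0,0,0],"dp":[0,0,0.92],"jaw":0.2},{"angular":[0,0,0],"dp":[0,0,0.92],"jaw":0.2},{"angular":[0,0,0],"dp":[0,0,0.92],"jaw":0.2},{"angular":[0,0,0],"dp":[0,0,0.9],"jaw":0.2},{"angular":[0,0,0],"dp":[0,0,0],"jaw":0}]'

```text
time_s: 27.22
position: [0.524, -0.0498, 0.0207]
ee_rot: [[0.068, 0.998, -0.005], [0.998, -0.068, 0.001], [0.0, -0.005, -1.0]]
contact_force: [0.4, 0.2, -0.5]
opening: 0.497
gripper_force: 0.0
```

Call:
servo_tool --plan '[{"angular":[0,0,0],"dp":[0,0,0],"jaw":-1},{"angular":[0,0,0],"dp":[0,0,0],"jaw":-1},{"angular":[0,0,0],"dp":[0,0,0],"jaw":-1},{"angular":[0,0,0],"dp":[0,0,0],"jaw":-1}]' --squeeze 30

```text
time_s: 27.72
position: [0.5276, -0.0503, 0.0239]
ee_rot: [[0.068, 0.998, 0.003], [0.998, -0.068, -0.001], [-0.0, 0.003, -1.0]]
contact_force: [2.2, -0.4, 1.4]
opening: 0.298
gripper_force: 35.6
```

Call:
servo_tool --plan '[{"angular":[0,0,0],"dp":[-0.14,0,-0.45],"jaw":-1},{"angular":[0,0,0],"dp":[-0.07,0,-0.46],"jaw":-1},{"angular":[0,0,0],"dp":[0,0,-0.48],"jaw":-1},{"angular":[0,0,0],"dp":[0.07,0,-0.47],"jaw":-1},{"angular":[0,0,0],"dp":[0.14,0,-0.45],"jaw":-1},{"angular":[0,0,0],"dp":[0.2,0,-0.43],"jaw":-1},{"angular":[0,0,0],"dp":[0.27,0,-0.39],"jaw":-1},{"angular":[0,0,0],"dp":[0.32,0,-0.35],"jaw":-1},{"angular":[0,0,0],"dp":[0.08,0,-0.08],"jaw":-1},{"angular":[0,0,0],"dp":[0,0,0],"jaw":-1}]'

```text
time_s: 28.98
position: [0.529, -0.024, 0.1299]
ee_rot: [[0.069, 0.998, 0.002], [0.998, -0.069, -0.0], [0.0, 0.002, -1.0]]
contact_force: [5.2, 1.0, -2.4]
opening: 0.301
gripper_force: 30.7
```

Call:
servo_tool --plan '[{"angular":[0,0,0],"dp":[0.08,0,-0.08],"jaw":-1},{"angular":[0,0,0],"dp":[0.08,0,-0.08],"jaw":-1},{"angular":[0,0,0],"dp":[0,0,0],"jaw":-1}]'

```text
time_s: 29.35
position: [0.5289, -0.0222, 0.1315]
ee_rot: [[0.068, 0.998, 0.001], [0.998, -0.068, -0.005], [-0.005, 0.001, -1.0]]
contact_force: [13.4, -9.6, -19.8]
opening: 0.295
gripper_force: 32.2
```

The lever is shut against its stop. Releasing it, then looking at the containers.

Call:
servo_tool --plan '[{"angular":[0,0,0],"dp":[-0.2,0,0.2],"jaw":-0.2},{"angular":[0,0,0],"dp":[0,0,0],"jaw":0.2},{"angular":[0,0,0],"dp":[0,0,0],"jaw":0.2},{"angular":[0,0,0],"dp":[0,0,-1],"jaw":0.2},{"angular":[0,0,0],"dp":[-0.5,0,-1],"jaw":0.2},{"angular":[0,0,0],"dp":[-1,0,-1],"jaw":1},{"angular":[0,0,0],"dp":[-1,0,-1],"jaw":1},{"angular":[0,0,0],"dp":[-1,0,-1],"jaw":1},{"angular":[0,0,0],"dp":[-1,0,-1],"jaw":1},{"angular":[0,0,0],"dp":[-0.3,0,-0.7],"jaw":1}]'

```text
time_s: 30.6
position: [0.5182, -0.1703, 0.3318]
ee_rot: [[0.07, 0.998, 0.002], [0.998, -0.07, -0.001], [-0.001, 0.002, -1.0]]
contact_force: [-0.2, 0.8, -0.3]
opening: 1.0
gripper_force: 0.0
```

Call:
servo_tool --plan '[{"angular":[0,0,0],"dp":[0,0,0],"jaw":1},{"angular":[0,0,0],"dp":[0,0,0],"jaw":1}]'

```text
time_s: 30.85
position: [0.5177, -0.1682, 0.3286]
ee_rot: [[0.069, 0.998, -0.001], [0.998, -0.069, 0.001], [0.001, -0.001, -1.0]]
contact_force: [0.1, -0.2, -0.8]
opening: 1.0
gripper_force: 0.0
```

```bash
python3 st.py
python3 - <<'E'
from h import *
c=robot.camera("wrist"); np.savez("w7.npz",**c); d=robot.camera("scene"); np.savez("s7.npz",**d); e=robot.camera("side"); np.savez("d7.npz",**e)
g=lambda im,x0,y0,w,h,f: cv2.resize(im["img"][y0:y0+h,x0:x0+w,::-1],None,fx=f,fy=f,interpolation=cv2.INTER_CUBIC)
W=g(c,190,40,260,300,2)  # 520x600
S=g(d,280,180,90,97,280/90);D=g(e,310,130,90,97,280/90)
h=300
cv2.imwrite("pics/w7.png",np.hstack([W,np.vstack([cv2.resize(S,(280,300)),cv2.resize(D,(280,300))])]))
E
```

```text
pos [ 0.5177 -0.1682  0.3286] F [ 0.1 -0.2 -0.8] T [-0.02  0.    0.01] zax [-1.e-03  8.e-04 -1.e+00]
contact r -0.0024 0.0007
```

View pics/w7.png

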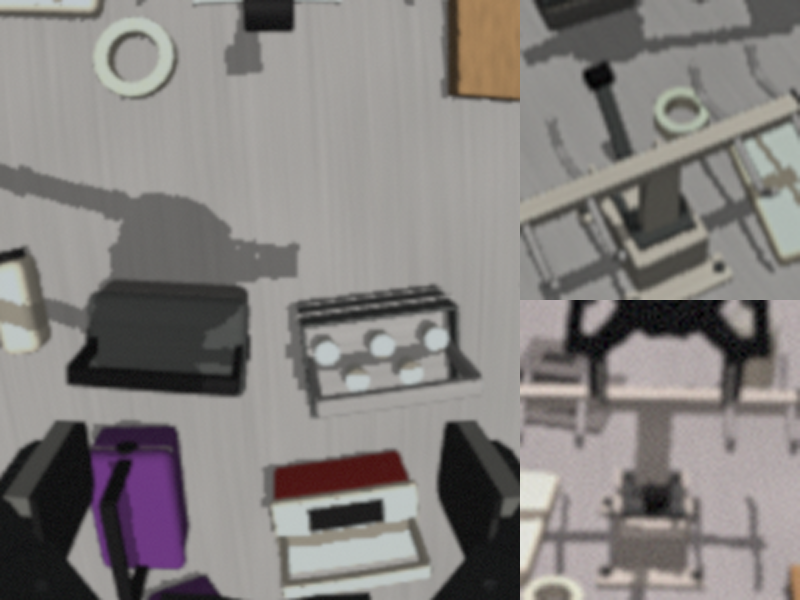

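The lever is shut over the collar. Handle bars in the crop: vial (68,378)-(243,388), syringe basket (314,409)-(480,378), pot (283,588)-(430,572).

Run:
```python
from h import *
np.set_printoptions(precision=4,suppress=True)
c=np.load("w7.npz");K,E=c["mtx"],c["extrinsics"]
f=lambda p,z:fonz(K,E,(p[0]/2+190-2.3,p[1]/2+40),z)
for n,a,b,z in [("vial",(68,378),(243,388),.124),("syr",(314,409),(480,378),.122),("pot",(283,588),(430,572),.128)]:
    A,B=f(a,z),f(b,z);print(n,(A+B)/2+[0,.002,0],np.linalg.norm(A-B),"yaw",np.degrees(np.arctan2(*(B-A)[1::-1])))
u=np.array([.07,.998]);v=np.array([.998,-.07]);o=np.array([.536,.101])
for n,a,b in [("a",-.054,-.102),("b",-.054,.102),("c",.054,-.102),("d",.054,.102)]: print(n,o+a*u-b*v)
# bottle/syringe reference patches for knock detection
```

```text
vial [ 0.4422 -0.2351  0.124 ] 0.1106743630122773 yaw -6.586135277883437
syr [ 0.5933 -0.2535  0.122 ] 0.10756538317493551 yaw 6.488993196238507
pot [ 0.5659 -0.3985  0.128 ] 0.10735611780865127 yaw 1.5869756139965188
a [0.634 0.04 ]
b [0.4304 0.0542]
c [0.6416 0.1478]
d [0.438 0.162]
```

Call:
servo_tool --plan '[{"angular":[0,0,-0.99],"dp":[0,0,0],"jaw":-0.2},{"angular":[0,0,-0.99],"dp":[0,0,0],"jaw":-0.2},{"angular":[0,0,-0.99],"dp":[0,0,0],"jaw":-0.2},{"angular":[0,0,-0.99],"dp":[0,0,0],"jaw":-0.2},{"angular":[0,0,-0.99],"dp":[0,0,0],"jaw":-0.2},{"angular":[0,0,-0.99],"dp":[0,0,0],"jaw":-0.2},{"angular":[0,0,-0.99],"dp":[0,0,0],"jaw":-0.2},{"angular":[0,0,-0.99],"dp":[0,0,0],"jaw":-0.2},{"angular":[0,0,-0.99],"dp":[0,0,0],"jaw":-0.2},{"angular":[0,0,-0.99],"dp":[0,0,0],"jaw":-0.2}]'

```text
time_s: 32.25
position: [0.5178, -0.1682, 0.3282]
ee_rot: [[-0.968, 0.249, -0.002], [0.249, 0.968, 0.001], [0.002, 0.0, -1.0]]
contact_force: [0.9, -0.2, 0.3]
opening: 0.402
gripper_force: 0.0
```

Call:
servo_tool --plan '[{"angular":[0,0,-0.99],"dp":[0,0,0],"jaw":-0.2},{"angular":[0,0,0],"dp":[0.75,-0.83,0.6],"jaw":-0.2},{"angular":[0,0,0],"dp":[0.75,-0.83,0.8],"jaw":-0.2},{"angular":[0,0,0],"dp":[0.75,-0.83,0.8],"jaw":-0.2},{"angular":[0,0,0],"dp":[0,0,0.8],"jaw":-0.2},{"angular":[0,0,0],"dp":[0,0,0],"jaw":-0.2},{"angular":[0,0,0],"dp":[0,0,0],"jaw":-0.2}]'

```text
time_s: 33.12
position: [0.4427, -0.2348, 0.2398]
ee_rot: [[-0.993, 0.118, 0.0], [0.118, 0.993, -0.0], [-0.0, -0.0, -1.0]]
contact_force: [0.1, 0.4, 0.6]
opening: 0.399
gripper_force: 0.0
```

```bash
cat > chk.py <<'E'
# knock check: image change at the containers vs the reference pictures taken before
import sys
from h import *
import numpy as np
for n,ref in (("scene","s7.npz"),("side","d7.npz")):
    a=np.load(ref)["img"]; c=robot.camera(n); b=c["img"]
    K,E=c["mtx"],c["extrinsics"]
    for nm,x,y in (("vial",.442,-.235),("syr",.593,-.253),("pot",.566,-.398)):
        u,v=proj(K,E,np.array([x,y,.06])).astype(int)
        A,B=[cv2.cvtColor(i[v-22:v+22,u-24:u+24],cv2.COLOR_RGB2GRAY).astype(np.float32) for i in (a,b)]
        print(n,nm,"diff",np.abs(A-B).mean().round(1),"shift",np.round(cv2.phaseCorrelate(A,B,cv2.createHanningWindow(A.shape[::-1],cv2.CV_32F)),2) if 0 else cv2.phaseCorrelate(A,B)[0])
E
python3 chk.py; python3 st.py
python3 - <<'E'
from plan import plan
plan([(.4422,-.2351,.1045,173.4,-.2)])
E
```

```text
scene vial diff 9.4 shift (-0.008247115215411327, 0.6401932696503323)
scene syr diff 1.1 shift (-0.0011100468671685348, 0.5128521401508728)
scene pot diff 1.1 shift (0.04676064020743098, 0.452536811505027)
side vial diff 10.9 shift (0.13871603638283148, 0.37768541464577154)
side syr diff 3.8 shift (0.016435382295775014, 0.6044623755869765)
side pot diff 3.2 shift (0.01869500024779569, 0.5101658695360776)
pos [ 0.4432 -0.2351  0.2406] F [-1.1 -0.1 -0.2] T [ 0.    0.02 -0.04] zax [ 1.7e-03 -9.0e-04 -1.0e+00]
contact r 0.0218 0.0034
[{"angular":[0.0,0.0,0.0],"dp":[0.01,0.0,0.91],"jaw":-0.2},{"angular":[0.0,0.0,-0.01],"dp":[0.01,0.0,0.91],"jaw":-0.2},{"angular":[0.0,0.0,0.0],"dp":[0.01,0.0,0.91],"jaw":-0.2},{"angular":[0.0,0.01,-0.01],"dp":[0.01,0.0,0.9],"jaw":-0.2},{"angular":[-0.01,0.0,0.0],"dp":[0.0,0.0,0.91],"jaw":-0.2}]
5 end [ 0.4422 -0.235   0.1044] yaw 173.38
```

Call:
servo_tool --plan '[{"angular":[0,0,0],"dp":[0,0,0.91],"jaw":-0.2},{"angular":[0,0,0],"dp":[0,0,0.91],"jaw":-0.2},{"angular":[0,0,0],"dp":[0,0,0.91],"jaw":-0.2},{"angular":[0,0,0],"dp":[0,0,0.91],"jaw":-0.2},{"angular":[0,0,0],"dp":[0,0,0.91],"jaw":-0.2},{"angular":[0,0,0],"dp":[0,0,0],"jaw":-0.5},{"angular":[0,0,0],"dp":[0,0,0],"jaw":-1},{"angular":[0,0,0],"dp":[0,0,0],"jaw":-1},{"angular":[0,0,0],"dp":[0,0,0],"jaw":-1}]' --squeeze 50

```text
time_s: 34.35
position: [0.4427, -0.2353, 0.1037]
ee_rot: [[-0.993, 0.119, 0.001], [0.119, 0.993, -0.001], [-0.001, -0.0, -1.0]]
contact_force: [1.2, 0.1, -1.9]
opening: 0.129
gripper_force: 49.8
```

Call:
servo_tool --plan '[{"angular":[0,0,0],"dp":[0,0,-0.3],"jaw":-1},{"angular":[0,0,0],"dp":[0,0,-0.6],"jaw":-1},{"angular":[0,0,0],"dp":[0,0,-0.8],"jaw":-1},{"angular":[0,0,0],"dp":[0,0,-0.8],"jaw":-1},{"angular":[0,0,-0.16],"dp":[0,0,-0.3],"jaw":-1},{"angular":[0,0,-0.16],"dp":[0,0,0],"jaw":-1},{"angular":[0,0,0],"dp":[0,0,0],"jaw":-1}]'

```text
time_s: 35.22
position: [0.4416, -0.2347, 0.186]
ee_rot: [[-0.997, 0.074, -0.001], [0.074, 0.997, 0.001], [0.002, 0.001, -1.0]]
contact_force: [-0.2, 0.3, -3.3]
opening: 0.127
gripper_force: 49.6
```

```bash
python3 st.py
python3 - <<'E'
from plan import plan
plan([(.4385,-.085,.181,176,-1)])
E
```

```text
pos [ 0.4416 -0.2347  0.186 ] F [-0.2  0.3 -3.3] T [-0.01  0.04  0.03] zax [-1.5e-03  9.0e-04 -1.0e+00]
contact r -0.0033 -0.0168
[{"angular":[0.0,0.0,-0.01],"dp":[0.09,0.99,0.03],"jaw":-1},{"angular":[0.0,0.0,-0.01],"dp":[0.09,0.99,0.03],"jaw":-1},{"angular":[0.0,0.0,0.0],"dp":[0.09,1.0,0.04],"jaw":-1},{"angular":[0.0,-0.01,-0.01],"dp":[0.1,0.99,0.03],"jaw":-1},{"angular":[0.01,0.0,0.0],"dp":[0.09,1.0,0.04],"jaw":-1}]
5 end [ 0.4385 -0.0849  0.181 ] yaw 175.99
```

Call:
servo_tool --plan '[{"angular":[0,0,0],"dp":[0.1,0.45,0.03],"jaw":-1},{"angular":[0,0,0],"dp":[0.19,0.9,0.03],"jaw":-1},{"angular":[0,0,0],"dp":[0.19,0.9,0.03],"jaw":-1},{"angular":[0,0,0],"dp":[0.19,0.9,0.03],"jaw":-1},{"angular":[0,0,0],"dp":[0.19,0.9,0.03],"jaw":-1},{"angular":[0,0,0],"dp":[0.14,0.8,0.03],"jaw":-1},{"angular":[0,0,0],"dp":[0.05,0.4,0],"jaw":-1},{"angular":[0,0,0],"dp":[0,0,0],"jaw":-1},{"angular":[0,0,0],"dp":[0,0,0],"jaw":-1}]'

```text
time_s: 36.35
position: [0.4227, -0.0761, 0.1815]
ee_rot: [[-0.997, 0.074, 0.0], [0.074, 0.997, -0.0], [-0.0, -0.0, -1.0]]
contact_force: [-0.0, -0.1, -3.9]
opening: 0.123
gripper_force: 49.6
```

```bash
python3 st.py
python3 - <<'E'
from plan import plan
plan([(.4304,.0542,.180,176,-1)],maxd=.6)
E
```

```text
pos [ 0.4227 -0.0761  0.1815] F [-0.  -0.1 -3.9] T [-0.05 -0.01  0.02] zax [ 0.e+00 -5.e-04 -1.e+00]
[{"angular":[0.0,0.0,0.0],"dp":[0.01,0.54,0.01],"jaw":-1},{"angular":[0.0,0.0,0.0],"dp":[0.01,0.54,0.01],"jaw":-1},{"angular":[0.0,0.0,-0.01],"dp":[0.01,0.54,0.0],"jaw":-1},{"angular":[0.0,0.0,0.0],"dp":[0.01,0.55,0.01],"jaw":-1},{"angular":[0.0,0.0,-0.01],"dp":[0.01,0.54,0.0],"jaw":-1},{"angular":[0.0,0.0,0.0],"dp":[0.0,0.55,0.01],"jaw":-1},{"angular":[0.0,0.0,-0.01],"dp":[0.01,0.54,0.0],"jaw":-1},{"angular":[0.0,0.0,0.0],"dp":[0.0,0.55,0.01],"jaw":-1}]
8 end [0.4304 0.0542 0.1799] yaw 175.97
```

Call:
servo_tool --plan '[{"angular":[0,0,-0.03],"dp":[0.05,0.5,0.05],"jaw":-1},{"angular":[0,0,0],"dp":[0,0.6,0],"jaw":-1},{"angular":[0,0,0],"dp":[0,0.6,0],"jaw":-1},{"angular":[0,0,0],"dp":[0,0.6,0],"jaw":-1},{"angular":[0,0,0],"dp":[0,0.6,0],"jaw":-1},{"angular":[0,0,0],"dp":[0,0.6,0],"jaw":-1},{"angular":[0,0,0],"dp":[0,0.5,0],"jaw":-1},{"angular":[0,0,0],"dp":[0,0.35,0],"jaw":-1},{"angular":[0,0,0],"dp":[0,0,0],"jaw":-1},{"angular":[0,0,0],"dp":[0,0,0],"jaw":-1}]'

```text
time_s: 37.6
position: [0.4303, 0.0544, 0.1799]
ee_rot: [[-0.998, 0.07, -0.0], [0.07, 0.998, -0.0], [0.0, -0.0, -1.0]]
contact_force: [-0.9, -0.0, -3.1]
opening: 0.122
gripper_force: 49.6
```

Call:
servo_tool --plan '[{"angular":[0,0,0],"dp":[0,0,0.2],"jaw":-1},{"angular":[0,0,0],"dp":[0,0,0.2],"jaw":-1},{"angular":[0,0,0],"dp":[0,0,0.2],"jaw":-1},{"angular":[0,0,0],"dp":[0,0,0.2],"jaw":-1},{"angular":[0,0,0],"dp":[0,0,0.1],"jaw":-1},{"angular":[0,0,0],"dp":[0,0,0],"jaw":-1},{"angular":[0,0,0],"dp":[0,0,0],"jaw":-1}]'

```text
time_s: 38.48
position: [0.4305, 0.0547, 0.1532]
ee_rot: [[-0.998, 0.07, 0.0], [0.07, 0.998, 0.0], [-0.0, 0.0, -1.0]]
contact_force: [0.1, 0.8, -3.1]
opening: 0.135
gripper_force: 49.6
```

Call:
servo_tool --plan '[{"angular":[0,0,0],"dp":[0,0,0.1],"jaw":-1},{"angular":[0,0,0],"dp":[0,0,0.1],"jaw":-1},{"angular":[0,0,0],"dp":[0,0,0],"jaw":-1},{"angular":[0,0,0],"dp":[0,0,0],"jaw":-1}]'

```text
time_s: 38.98
position: [0.4303, 0.0546, 0.1469]
ee_rot: [[-0.998, 0.07, -0.0], [0.07, 0.998, 0.0], [0.0, 0.0, -1.0]]
contact_force: [-0.1, -0.5, -3.8]
opening: 0.133
gripper_force: 49.6
```

```bash
python3 st.py
```

```text
pos [0.4303 0.0546 0.1469] F [-0.1 -0.5 -3.8] T [-0.01  0.01  0.04] zax [-1.e-04  0.e+00 -1.e+00]
```

Call:
servo_tool --plan '[{"angular":[0,0,0],"dp":[0,0,0.07],"jaw":-1},{"angular":[0,0,0],"dp":[0,0,0.06],"jaw":-1},{"angular":[0,0,0],"dp":[0,0,0],"jaw":-1},{"angular":[0,0,0],"dp":[0,0,0],"jaw":-1}]'

```text
time_s: 39.48
position: [0.4298, 0.0536, 0.1452]
ee_rot: [[-0.998, 0.07, -0.002], [0.07, 0.998, -0.002], [0.001, -0.002, -1.0]]
contact_force: [-9.3, -5.5, 13.2]
opening: 0.13
gripper_force: 51.8
```

```bash
python3 st.py
```

```text
pos [0.4298 0.0536 0.1452] F [-9.3 -5.5 13.2] T [-0.74  1.36 -0.03] zax [-0.0016 -0.0022 -1.    ]
contact r -0.001 0.0027
```

Call:
servo_tool --plan '[{"angular":[0,0,0],"dp":[0,0,-0.05],"jaw":-1},{"angular":[0,0,0],"dp":[0,0,0],"jaw":-0.55},{"angular":[0,0,0],"dp":[0,0,0],"jaw":-0.35},{"angular":[0,0,0],"dp":[0,0,0],"jaw":-0.35},{"angular":[0,0,0],"dp":[0,0,-0.3],"jaw":-0.35},{"angular":[0,0,0],"dp":[0,0,-0.6],"jaw":-0.35},{"angular":[0,0,0],"dp":[0,0,-1],"jaw":-0.35},{"angular":[0,0,0],"dp":[0,0,-1],"jaw":-0.35},{"angular":[0,0,0],"dp":[0,0,-0.5],"jaw":-0.2},{"angular":[0,0,0],"dp":[0,0,0],"jaw":-0.2}]'

```text
time_s: 40.72
position: [0.4312, 0.0547, 0.2478]
ee_rot: [[-0.998, 0.07, 0.003], [0.07, 0.998, 0.0], [-0.003, 0.0, -1.0]]
contact_force: [0.0, 1.0, -0.7]
opening: 0.401
gripper_force: 0.0
```

```bash
python3 st.py; python3 chk.py
python3 - <<'E'
from h import *
c=robot.camera("wrist");np.savez("w8.npz",**c);K,E=c["mtx"],c["extrinsics"];im=c["img"].astype(int)
# does the vial bar (black) lie at the seat? sample darkness along y across the seat at bar top height
u=np.array([.07,.998,0]);v=np.array([.998,-.07,0]);o=np.array([.4304,.0542,.17])
for off in (-.04,.0,.04):
    r=[]
    for d in np.arange(-.03,.031,.005):
        q=fproj(K,E,o+v*off+u*d)
        r.append(int(im[int(round(q[1])),int(round(q[0]))].sum()/3) if 0<=q[1]<400 else -1)
    print(off,r)
E
```

```text
pos [0.4312 0.0547 0.2478] F [ 0.   1.  -0.7] T [-0.01 -0.01  0.04] zax [ 2.7e-03  2.0e-04 -1.0e+00]
contact r 0.0018 -0.0263
scene vial diff 45.2 shift (-0.42446335645267297, 0.9107846213399498)
scene syr diff 0.9 shift (-0.024365428871185202, 0.4869870437510144)
scene pot diff 0.9 shift (-0.0052976296384876775, 0.46979985596355434)
side vial diff 86.3 shift (0.06815029536058859, 0.6960013461777272)
side syr diff 5.9 shift (-0.1481021962269331, 0.712917018147472)
side pot diff 6.3 shift (-0.06209354936628486, 0.6022112218802356)
-0.04 [115, 54, 56, 54, 53, 26, 29, 57, 56, 58, 56, 59, 140]
0.0 [139, 79, 64, 54, 47, 24, 23, 54, 52, 54, 56, 64, 155]
0.04 [16, 161, 183, 183, 70, 33, 30, 183, 155, 185, 82, 45, 19]
```

Call:
servo_tool --plan '[{"angular":[0,0,0],"dp":[-0.61,-0.99,0],"jaw":-0.1},{"angular":[0,0,0],"dp":[-0.61,-0.99,0],"jaw":-0.1},{"angular":[0,0,0],"dp":[-0.61,-0.99,0],"jaw":-0.1},{"angular":[0,0,0],"dp":[-0.61,-0.99,0],"jaw":-0.1},{"angular":[0,0,0],"dp":[-0.61,-0.99,0],"jaw":-0.1},{"angular":[0,0,0],"dp":[-0.61,-0.99,0],"jaw":-0.1},{"angular":[0,0,0],"dp":[-0.61,-0.99,0],"jaw":-0.1},{"angular":[0,0,0],"dp":[-0.61,-0.99,0],"jaw":-0.1},{"angular":[0,0,0],"dp":[-0.61,-0.99,0],"jaw":-0.1},{"angular":[0,0,0],"dp":[-0.61,-0.96,0],"jaw":-0.1}]'

```text
time_s: 42.12
position: [0.5917, -0.2543, 0.2444]
ee_rot: [[-0.998, 0.07, -0.003], [0.07, 0.998, 0.001], [0.003, 0.001, -1.0]]
contact_force: [-0.5, -0.1, 0.2]
opening: 0.452
gripper_force: 0.0
```

Call:
servo_tool --plan '[{"angular":[0,0,-0.65],"dp":[0,0,0],"jaw":-0.1},{"angular":[0,0,-0.65],"dp":[0,0,0],"jaw":-0.1},{"angular":[0,0,0],"dp":[0,0,0],"jaw":-0.1},{"angular":[0,0,0],"dp":[0,0,0],"jaw":-0.1}]'

```text
time_s: 42.62
position: [0.5916, -0.2533, 0.2455]
ee_rot: [[-0.994, -0.11, -0.002], [-0.11, 0.994, 0.001], [0.001, 0.001, -1.0]]
contact_force: [-0.4, 0.4, -1.4]
opening: 0.447
gripper_force: 0.0
```

```bash
python3 st.py
python3 - <<'E'
from h import *
from plan import plan
np.set_printoptions(precision=4,suppress=True)
plan([(.5933,-.2535,.1025,186.5,-.1)])
# automatic check of the bar from the wrist view: brightness across the assumed bar at three places
c=robot.camera("wrist");np.savez("w9.npz",**c);K,E=c["mtx"],c["extrinsics"];im=c["img"].astype(int)
a=np.radians(6.5);v=np.array([np.cos(a),np.sin(a),0]);u=np.array([-np.sin(a),np.cos(a),0]);o=np.array([.5933,-.2535,.125])
for off in (-.04,-.02,.02,.04):
    r=[]
    for d in np.arange(-.03,.031,.003):
        q=fproj(K,E,o+v*off+u*d); r.append(int(im[int(round(q[1])),int(round(q[0]))].sum()/3) if 0<=q[1]<400 and 0<=q[0]<640 else -1)
    print(off,r)
for off in np.arange(-.075,.076,.01):
    q=fproj(K,E,o+v*off); print(round(off,3),im[int(round(q[1])),int(round(q[0]))].sum()//3 if q[1]<400 else -1,end="; ")
E
```

```text
pos [ 0.5916 -0.2533  0.2455] F [-0.4  0.4 -1.4] T [-0.05  0.04  0.  ] zax [-1.6e-03  7.0e-04 -1.0e+00]
contact r 0.0025 -0.0194
[{"angular":[0.0,0.0,-0.01],"dp":[-0.01,0.0,0.95],"jaw":-0.1},{"angular":[0.0,0.0,0.0],"dp":[-0.01,0.0,0.95],"jaw":-0.1},{"angular":[0.0,0.0,-0.01],"dp":[-0.01,-0.01,0.96],"jaw":-0.1},{"angular":[0.0,-0.01,0.0],"dp":[-0.02,0.0,0.95],"jaw":-0.1},{"angular":[0.01,0.0,-0.01],"dp":[-0.01,-0.01,0.96],"jaw":-0.1}]
5 end [ 0.5933 -0.2536  0.1024] yaw -173.47
-0.04 [60, 90, 104, 106, 106, 105, 106, 94, 101, 105, 104, 103, 139, 139, 139, 110, 107, 103, 41, 136, 157]
-0.02 [50, 164, 168, 169, 167, 165, 168, 93, 103, 103, 105, 88, 98, 118, 163, 172, 173, 135, 73, 148, 155]
0.02 [125, 159, 164, 165, 162, 165, 142, 153, 163, 165, 152, 190, 190, 189, 170, 169, 165, 62, 130, 150, 150]
0.04 [151, 149, 149, 148, 147, 149, 136, 160, 161, 162, 124, 152, 152, 152, 153, 152, 151, 150, 152, 151, 153]
-0.075 100; -0.065 100; -0.055 58; -0.045 104; -0.035 104; -0.025 104; -0.015 104; -0.005 103; 0.005 157; 0.015 135; 0.025 151; 0.035 120; 0.045 132; 0.055 149; 0.065 153; 0.075 88;
```

Call:
servo_tool --plan '[{"angular":[0,0,0],"dp":[-0.05,-0.08,0.95],"jaw":-0.1},{"angular":[0,0,0],"dp":[0,0,0.95],"jaw":-0.1},{"angular":[0,0,0],"dp":[0,0,0.95],"jaw":-0.1},{"angular":[0,0,0],"dp":[0,0,0.95],"jaw":-0.1},{"angular":[0,0,0],"dp":[0,0,0.95],"jaw":-0.1},{"angular":[0,0,0],"dp":[0,0,0],"jaw":-0.5},{"angular":[0,0,0],"dp":[0,0,0],"jaw":-1},{"angular":[0,0,0],"dp":[0,0,0],"jaw":-1},{"angular":[0,0,0],"dp":[0,0,0],"jaw":-1}]' --squeeze 50

```text
time_s: 43.8
position: [0.5943, -0.256, 0.1051]
ee_rot: [[-0.994, -0.111, 0.001], [-0.111, 0.994, -0.001], [-0.001, -0.001, -1.0]]
contact_force: [0.2, 0.3, -2.8]
opening: 0.125
gripper_force: 50.8
```

Call:
servo_tool --plan '[{"angular":[0,0,0],"dp":[0,0,-0.3],"jaw":-1},{"angular":[0,0,0],"dp":[0,0,-0.6],"jaw":-1},{"angular":[0,0,0],"dp":[0,0,-0.8],"jaw":-1},{"angular":[0,0,0.65],"dp":[0,0,-0.8],"jaw":-1},{"angular":[0,0,0.65],"dp":[0,0,-0.3],"jaw":-1},{"angular":[0,0,0],"dp":[0,0,0],"jaw":-1},{"angular":[0,0,0],"dp":[0,0,0],"jaw":-1}]'

```text
time_s: 44.68
position: [0.5937, -0.2557, 0.1883]
ee_rot: [[-0.998, 0.069, 0.0], [0.069, 0.998, -0.0], [-0.0, 0.0, -1.0]]
contact_force: [-0.1, -0.9, -2.5]
opening: 0.13
gripper_force: 50.8
```

```bash
python3 st.py
python3 - <<'E'
from plan import plan
plan([(.625,-.09,.180,176,-1),(.634,.040,.180,176,-1)],maxd=.9)
E
```

```text
pos [ 0.5937 -0.2557  0.1883] F [-0.1 -0.9 -2.5] T [ 0.02  0.01 -0.  ] zax [ 0. -0. -1.]
contact r 0.0025 0.0348
[{"angular":[0.0,0.0,0.0],"dp":[-0.09,0.8,0.04],"jaw":-1},{"angular":[0.0,0.0,0.0],"dp":[-0.1,0.8,0.04],"jaw":-1},{"angular":[0.0,0.0,0.0],"dp":[-0.09,0.8,0.04],"jaw":-1},{"angular":[0.0,0.0,0.0],"dp":[-0.1,0.8,0.04],"jaw":-1},{"angular":[0.0,0.0,0.0],"dp":[-0.09,0.79,0.04],"jaw":-1},{"angular":[0.0,0.0,0.0],"dp":[-0.1,0.8,0.04],"jaw":-1},{"angular":[0.0,0.0,0.01],"dp":[-0.09,0.79,0.04],"jaw":-1},{"angular":[0.0,0.0,0.0],"dp":[0.0,0.87,0.0],"jaw":-1},{"angular":[0.0,0.0,0.0],"dp":[0.0,0.87,0.0],"jaw":-1},{"angular":[0.0,0.0,0.0],"dp":[0.0,0.87,0.0],"jaw":-1}]
[{"angular":[0.0,0.0,0.0],"dp":[0.0,0.87,0.0],"jaw":-1},{"angular":[0.0,0.0,0.0],"dp":[0.0,0.87,0.0],"jaw":-1}]
12 end [0.6341 0.0401 0.1799] yaw 175.97
```

Call:
servo_tool --plan '[{"angular":[0,0,0],"dp":[-0.05,0.4,0],"jaw":-1},{"angular":[0,0,0],"dp":[-0.1,0.8,0],"jaw":-1},{"angular":[0,0,0],"dp":[-0.1,0.8,0],"jaw":-1},{"angular":[0,0,0],"dp":[-0.1,0.8,0],"jaw":-1},{"angular":[0,0,0],"dp":[-0.1,0.8,0],"jaw":-1},{"angular":[0,0,0],"dp":[-0.1,0.8,0],"jaw":-1},{"angular":[0,0,0],"dp":[-0.1,0.8,0],"jaw":-1},{"angular":[0,0,0],"dp":[0,0.4,0],"jaw":-1},{"angular":[0,0,0],"dp":[0,0,0],"jaw":-1},{"angular":[0,0,0],"dp":[0,0,0],"jaw":-1}]'

```text
time_s: 45.92
position: [0.6249, -0.0899, 0.1881]
ee_rot: [[-0.998, 0.07, -0.0], [0.07, 0.998, -0.001], [0.0, -0.001, -1.0]]
contact_force: [-0.3, -0.0, -2.6]
opening: 0.126
gripper_force: 50.8
```

```bash
python3 st.py
python3 - <<'E'
from plan import plan
plan([(.634,.040,.188,176,-1)],maxd=.6)
E
```

```text
pos [ 0.6249 -0.0899  0.1881] F [-0.3 -0.  -2.6] T [ 0.03  0.02 -0.02] zax [-2.e-04 -5.e-04 -1.e+00]
contact r 0.0065 0.0079
[{"angular":[0.0,0.0,0.0],"dp":[0.0,0.54,0.0],"jaw":-1},{"angular":[0.0,0.0,0.0],"dp":[0.0,0.54,0.0],"jaw":-1},{"angular":[0.0,0.0,0.0],"dp":[0.0,0.54,0.0],"jaw":-1},{"angular":[0.0,0.0,0.0],"dp":[0.0,0.54,0.0],"jaw":-1},{"angular":[0.0,0.0,0.0],"dp":[0.0,0.54,0.0],"jaw":-1},{"angular":[0.0,0.0,0.0],"dp":[0.0,0.55,0.0],"jaw":-1},{"angular":[0.0,0.0,0.0],"dp":[0.0,0.54,0.0],"jaw":-1},{"angular":[0.0,0.0,0.0],"dp":[0.0,0.55,0.0],"jaw":-1}]
8 end [0.634 0.04  0.188] yaw 175.98
```

Call:
servo_tool --plan '[{"angular":[0,0,0],"dp":[0,0.5,0],"jaw":-1},{"angular":[0,0,0],"dp":[0,0.6,0],"jaw":-1},{"angular":[0,0,0],"dp":[0,0.6,0],"jaw":-1},{"angular":[0,0,0],"dp":[0,0.6,0],"jaw":-1},{"angular":[0,0,0],"dp":[0,0.6,0],"jaw":-1},{"angular":[0,0,0],"dp":[0,0.6,0],"jaw":-1},{"angular":[0,0,0],"dp":[0,0.5,0],"jaw":-1},{"angular":[0,0,0],"dp":[0,0.35,0],"jaw":-1},{"angular":[0,0,0],"dp":[0,0,0],"jaw":-1},{"angular":[0,0,0],"dp":[0,0,0],"jaw":-1}]'

```text
time_s: 47.18
position: [0.6342, 0.0402, 0.188]
ee_rot: [[-0.998, 0.07, -0.0], [0.07, 0.998, -0.0], [0.0, -0.0, -1.0]]
contact_force: [-0.1, 0.7, -2.3]
opening: 0.126
gripper_force: 50.8
```

Call:
servo_tool --plan '[{"angular":[0,0,0],"dp":[0,0,0.2],"jaw":-1},{"angular":[0,0,0],"dp":[0,0,0.2],"jaw":-1},{"angular":[0,0,0],"dp":[0,0,0.2],"jaw":-1},{"angular":[0,0,0],"dp":[0,0,0.2],"jaw":-1},{"angular":[0,0,0],"dp":[0,0,0.1],"jaw":-1},{"angular":[0,0,0],"dp":[0,0,0.1],"jaw":-1},{"angular":[0,0,0],"dp":[0,0,0],"jaw":-1},{"angular":[0,0,0],"dp":[0,0,0],"jaw":-1}]'

```text
time_s: 48.18
position: [0.6344, 0.0406, 0.1583]
ee_rot: [[-0.998, 0.07, 0.0], [0.07, 0.998, 0.0], [-0.0, 0.0, -1.0]]
contact_force: [-0.8, 0.0, -1.7]
opening: 0.129
gripper_force: 50.7
```

```bash
python3 st.py
```

```text
pos [0.6344 0.0406 0.1583] F [-0.8  0.  -1.7] T [-0.01  0.02  0.01] zax [ 5.e-04  0.e+00 -1.e+00]
contact r 0.0204 -0.004
```

Call:
servo_tool --plan '[{"angular":[0,0,0],"dp":[0,0,0.07],"jaw":-1},{"angular":[0,0,0],"dp":[0,0,0.07],"jaw":-1},{"angular":[0,0,0],"dp":[0,0,0.07],"jaw":-1},{"angular":[0,0,0],"dp":[0,0,0.07],"jaw":-1},{"angular":[0,0,0],"dp":[0,0,0],"jaw":-1},{"angular":[0,0,0],"dp":[0,0,0],"jaw":-1}]'

```text
time_s: 48.92
position: [0.6347, 0.0403, 0.1501]
ee_rot: [[-0.998, 0.07, 0.001], [0.07, 0.998, -0.0], [-0.001, -0.0, -1.0]]
contact_force: [1.5, -2.5, -1.3]
opening: 0.124
gripper_force: 51.1
```

```bash
python3 st.py
```

```text
pos [0.6347 0.0403 0.1501] F [ 1.5 -2.5 -1.3] T [-0.28 -0.21 -0.01] zax [ 1.2e-03 -2.0e-04 -1.0e+00]
contact r -0.0009 0.0152
```

Call:
servo_tool --plan '[{"angular":[0,0,0],"dp":[0,0,0.06],"jaw":-1},{"angular":[0,0,0],"dp":[0,0,0.06],"jaw":-1},{"angular":[0,0,0],"dp":[0,0,0],"jaw":-1},{"angular":[0,0,0],"dp":[0,0,0],"jaw":-1}]'

```text
time_s: 49.42
position: [0.6365, 0.04, 0.1483]
ee_rot: [[-0.998, 0.07, 0.005], [0.07, 0.998, -0.001], [-0.005, -0.0, -1.0]]
contact_force: [3.1, -4.0, 5.6]
opening: 0.125
gripper_force: 51.9
```

```bash
python3 st.py
```

```text
pos [0.6365 0.04   0.1483] F [ 3.1 -4.   5.6] T [-0.56 -0.48  0.01] zax [ 5.2e-03 -8.0e-04 -1.0e+00]
contact r 0.0027 0.0012
```

Call:
servo_tool --plan '[{"angular":[0,0,0],"dp":[0,0,-0.03],"jaw":-1},{"angular":[0,0,0],"dp":[0,0,0],"jaw":-0.55},{"angular":[0,0,0],"dp":[0,0,0],"jaw":-0.35},{"angular":[0,0,0],"dp":[0,0,0],"jaw":-0.35},{"angular":[0,0,0],"dp":[0,0,-0.3],"jaw":-0.35},{"angular":[0,0,0],"dp":[0,0,-0.6],"jaw":-0.35},{"angular":[0,0,0],"dp":[0,0,-1],"jaw":-0.35},{"angular":[0,0,0],"dp":[0,0,-1],"jaw":-0.35},{"angular":[0,0,0],"dp":[0,0,-0.5],"jaw":-0.2},{"angular":[0,0,0],"dp":[0,0,0],"jaw":-0.2}]'

```text
time_s: 50.68
position: [0.6353, 0.0406, 0.2514]
ee_rot: [[-0.998, 0.07, 0.004], [0.07, 0.998, 0.0], [-0.004, 0.0, -1.0]]
contact_force: [-0.0, 0.5, -0.4]
opening: 0.4
gripper_force: 0.0
```

```bash
python3 st.py; python3 chk.py | grep pot
python3 - <<'E'
from h import *
from plan import plan
c=robot.camera("wrist");np.savez("w10.npz",**c);K,E=c["mtx"],c["extrinsics"];im=c["img"].astype(int)
u=np.array([.07,.998,0]);v=np.array([.998,-.07,0]);o=np.array([.634,.040,.17])
for off in (-.06,-.05,-.04,-.02,.0,.02,.04):
    r=[]
    for d in np.arange(-.03,.031,.003):
        q=fproj(K,E,o+v*off+u*d); r.append(int(im[int(round(q[1])),int(round(q[0]))].sum()/3) if 0<=q[1]<400 else -1)
    print(off,r)
plan([(.5659,-.3985,.23,181.6,-.1)])
E
```

```text
pos [0.6353 0.0406 0.2514] F [-0.   0.5 -0.4] T [0.03 0.04 0.03] zax [ 4.e-03  1.e-04 -1.e+00]
contact r -0.0068 -0.0072
scene pot diff 34.9 shift (0.3190880760031476, 0.5464293956067579)
side pot diff 7.8 shift (-0.03476982051514099, 0.4012449396358342)
-0.06 [95, 97, 97, 119, 118, 69, 62, 122, 120, 96, 95, 95, 97, 95, 94, 94, 95, 96, 96, 95, 96]
-0.05 [69, 92, 105, 105, 105, 106, 103, 68, 60, 60, 74, 106, 108, 108, 107, 106, 89, 71, 86, 129, 150]
-0.04 [80, 89, 104, 103, 103, 104, 102, 93, 105, 103, 101, 128, 136, 132, 117, 104, 89, 68, 79, 119, 148]
-0.02 [111, 134, 161, 156, 144, 141, 135, 92, 103, 101, 102, 90, 98, 119, 163, 166, 144, 107, 101, 125, 146]
0.0 [93, 112, 146, 159, 138, 127, 150, 125, 99, 100, 100, 113, 165, 167, 166, 164, 154, 111, 99, 140, 150]
0.02 [94, 111, 139, 158, 159, 142, 125, 116, 142, 158, 157, 138, 165, 179, 177, 165, 154, 125, 106, 135, 152]
0.04 [15, 89, 150, 150, 151, 150, 151, 148, 140, 157, 156, 150, 148, 150, 99, 80, 80, 80, 80, 22, 19]
[{"angular":[0.0,0.0,-0.05],"dp":[0.08,-0.98,0.04],"jaw":-0.1},{"angular":[0.0,0.0,-0.05],"dp":[0.09,-0.98,0.04],
[... 168 characters left out ...]
0.11,-0.98,0.04],"jaw":-0.1},{"angular":[0.0,0.0,-0.05],"dp":[0.12,-0.98,0.04],"jaw":-0.1},{"angular":[0.0,0.0,-0.04],"dp":[0.12,-0.98,0.04],"jaw":-0.1},{"angular":[0.0,0.0,-0.05],"dp":[0.13,-0.98,0.04],"jaw":-0.1},{"angular":[0.0,0.0,-0.04],"dp":[0.13,-0.98,0.04],"jaw":-0.1},{"angular":[0.0,0.0,-0.05],"dp":[0.14,-0.98,0.04],"jaw":-0.1}]
[{"angular":[0.0,0.0,-0.04],"dp":[0.15,-0.98,0.04],"jaw":-0.1},{"angular":[0.0,0.0,-0.05],"dp":[0.15,-0.98,0.04],"jaw":-0.1},{"angular":[0.0,-0.01,-0.04],"dp":[0.16,-0.97,0.04],"jaw":-0.1},{"angular":[0.0,0.0,-0.05],"dp":[0.16,-0.97,0.03],"jaw":-0.1},{"angular":[0.0,-0.01,-0.04],"dp":[0.18,-0.98,0.04],"jaw":-0.1}]
15 end [ 0.5658 -0.3986  0.23  ] yaw -178.43
```

Call:
servo_tool --plan '[{"angular":[0,0,-0.07],"dp":[0.1,-0.98,0],"jaw":-0.1},{"angular":[0,0,-0.07],"dp":[0.1,-0.98,0],"jaw":-0.1},{"angular":[0,0,-0.07],"dp":[0.1,-0.98,0],"jaw":-0.1},{"angular":[0,0,-0.07],"dp":[0.1,-0.98,0],"jaw":-0.1},{"angular":[0,0,-0.07],"dp":[0.1,-0.98,0],"jaw":-0.1},{"angular":[0,0,-0.07],"dp":[0.1,-0.98,0],"jaw":-0.1},{"angular":[0,0,-0.07],"dp":[0.13,-0.98,0],"jaw":-0.1},{"angular":[0,0,-0.07],"dp":[0.13,-0.98,0],"jaw":-0.1},{"angular":[0,0,-0.07],"dp":[0.13,-0.98,0],"jaw":-0.1},{"angular":[0,0,-0.07],"dp":[0.13,-0.98,0],"jaw":-0.1}]'

```text
time_s: 52.08
position: [0.5918, -0.253, 0.2469]
ee_rot: [[-1.0, -0.028, -0.003], [-0.028, 1.0, 0.001], [0.003, 0.002, -1.0]]
contact_force: [-0.4, 0.2, -0.3]
opening: 0.451
gripper_force: 0.0
```

```bash
python3 st.py; python3 chk.py | grep pot
python3 - <<'E'
from h import *
np.set_printoptions(precision=4,suppress=True)
c=robot.camera("side");a=np.load("d7.npz")["img"];b=c["img"]
# red-body centroid (mask) in side and scene, now and before
for n,ref in (("side","d7.npz"),("scene","s7.npz")):
    im0=np.load(ref)["img"]; im1=robot.camera(n)["img"]; E=np.load(ref)["extrinsics"];K=np.load(ref)["mtx"]
    u,v=proj(K,E,np.array([.566,-.398,.05])).astype(int)
    for im in (im0,im1):
        p=im[v-50:v+50,u-50:u+50].astype(int); m=(p[...,0]>90)&(p[...,1]<50)&(p[...,2]<50)
        ys,xs=np.nonzero(m); print(n,m.sum(),(xs.mean()+u-50).round(2) if m.any() else 0,(ys.mean()+v-50).round(2) if m.any() else 0)
E
```

```text
pos [ 0.5918 -0.253   0.2469] F [-0.4  0.2 -0.3] T [ 0.04 -0.03 -0.02] zax [-0.003   0.0014 -1.    ]
contact r 0.0142 0.0015
scene pot diff 18.5 shift (0.27488893051602403, 0.7605754995571097)
side pot diff 6.7 shift (0.007161819791523527, 0.42159247809276934)
side 207 379.11 342.06
side 211 379.07 342.09
scene 0 0 0
scene 0 0 0
```

Call:
servo_tool --plan '[{"angular":[0,0,0],"dp":[0.2,-0.97,0],"jaw":-0.1},{"angular":[0,0,0],"dp":[0.2,-0.97,0],"jaw":-0.1},{"angular":[0,0,0],"dp":[0.2,-0.97,0],"jaw":-0.1},{"angular":[0,0,0],"dp":[0.2,-0.96,0],"jaw":-0.1},{"angular":[0,0,0],"dp":[0.2,-0.96,0],"jaw":-0.1},{"angular":[0,0,0],"dp":[0,0,0],"jaw":-0.1},{"angular":[0,0,0],"dp":[0,0,0],"jaw":-0.1}]'

```text
time_s: 53.2
position: [0.5672, -0.3967, 0.2485]
ee_rot: [[-1.0, -0.028, -0.0], [-0.028, 1.0, 0.001], [0.0, 0.001, -1.0]]
contact_force: [-0.2, -0.0, -0.2]
opening: 0.449
gripper_force: 0.0
```

```bash
python3 st.py
python3 - <<'E'
from h import *
from plan import plan
plan([(.5659,-.3985,.109,181.6,-.1)])
c=robot.camera("wrist");np.savez("w11.npz",**c);K,E=c["mtx"],c["extrinsics"];im=c["img"].astype(int)
a=np.radians(1.6);v=np.array([np.cos(a),np.sin(a),0]);u=np.array([-np.sin(a),np.cos(a),0]);o=np.array([.5659,-.3985,.131])
for off in (-.04,-.02,0,.02,.04):
    r=[]
    for d in np.arange(-.03,.031,.003):
        q=fproj(K,E,o+v*off+u*d); r.append(int(im[int(round(q[1])),int(round(q[0]))].sum()/3) if 0<=q[1]<400 else -1)
    print(off,r)
E
```

```text
pos [ 0.5672 -0.3967  0.2485] F [-0.2 -0.  -0.2] T [0.03 0.01 0.02] zax [-4.0e-04  1.3e-03 -1.0e+00]
contact r 0.0019 0.0053
[{"angular":[0.0,0.0,0.0],"dp":[0.01,-0.01,0.93],"jaw":-0.1},{"angular":[0.0,0.0,0.0],"dp":[0.01,-0.01,0.93],"jaw":-0.1},{"angular":[0.0,0.0,0.0],"dp":[0.01,-0.01,0.93],"jaw":-0.1},{"angular":[0.0,0.0,0.0],"dp":[0.01,-0.02,0.93],"jaw":-0.1},{"angular":[0.01,0.0,0.0],"dp":[0.0,-0.01,0.93],"jaw":-0.1}]
5 end [ 0.566  -0.3984  0.109 ] yaw -178.39
-0.04 [132, 137, 136, 137, 138, 138, 137, 123, 137, 138, 134, 128, 138, 138, 139, 140, 138, 139, 137, 134, 154]
-0.02 [177, 172, 144, 137, 136, 135, 136, 124, 135, 137, 137, 115, 23, 25, 32, 35, 39, 88, 189, 154, 152]
0 [161, 189, 189, 188, 189, 189, 189, 188, 131, 135, 135, 129, 74, 36, 37, 38, 38, 51, 181, 187, 147]
0.02 [141, 184, 189, 188, 188, 189, 188, 188, 175, 189, 189, 186, 184, 189, 188, 189, 188, 190, 190, 188, 141]
0.04 [152, 152, 154, 153, 153, 154, 154, 154, 158, 187, 188, 188, 155, 154, 154, 154, 153, 152, 153, 151, 150]
```

Call:
servo_tool --plan '[{"angular":[0,0,0],"dp":[0.04,-0.08,0.93],"jaw":-0.1},{"angular":[0,0,0],"dp":[0,0,0.93],"jaw":-0.1},{"angular":[0,0,0],"dp":[0,0,0.93],"jaw":-0.1},{"angular":[0,0,0],"dp":[0,0,0.93],"jaw":-0.1},{"angular":[0,0,0],"dp":[0,0,0.93],"jaw":-0.1},{"angular":[0,0,0],"dp":[0,0,0],"jaw":-0.5},{"angular":[0,0,0],"dp":[0,0,0],"jaw":-1},{"angular":[0,0,0],"dp":[0,0,0],"jaw":-1},{"angular":[0,0,0],"dp":[0,0,0],"jaw":-1}]' --squeeze 50

```text
time_s: 54.38
position: [0.5662, -0.4008, 0.1105]
ee_rot: [[-1.0, -0.027, 0.001], [-0.027, 1.0, -0.001], [-0.001, -0.001, -1.0]]
contact_force: [0.1, 0.8, -1.9]
opening: 0.13
gripper_force: 50.5
```

Call:
servo_tool --plan '[{"angular":[0,0,0],"dp":[0,0,-0.3],"jaw":-1},{"angular":[0,0,0],"dp":[0,0,-0.6],"jaw":-1},{"angular":[0,0,0],"dp":[0,0,-1],"jaw":-1},{"angular":[0,0,0],"dp":[0,0,-1],"jaw":-1},{"angular":[0,0,0],"dp":[0,0,-1],"jaw":-1},{"angular":[0,0,0],"dp":[0,0,-1],"jaw":-1},{"angular":[0,0,0],"dp":[0,0,-1],"jaw":-1},{"angular":[0,0,0.35],"dp":[0,0,-1],"jaw":-1},{"angular":[0,0,0.35],"dp":[0,0,-1],"jaw":-1},{"angular":[0,0,0],"dp":[0,0,-0.1],"jaw":-1}]'

```text
time_s: 55.62
position: [0.5669, -0.4015, 0.355]
ee_rot: [[-0.998, 0.07, 0.007], [0.07, 0.998, -0.005], [-0.007, -0.005, -1.0]]
contact_force: [-0.1, 0.5, -3.0]
opening: 0.129
gripper_force: 50.5
```

```bash
python3 st.py
python3 - <<'E'
from plan import plan
plan([(.4471,.295,.35,176,-1)])
E
```

```text
pos [ 0.5669 -0.4015  0.355 ] F [-0.1  0.5 -3. ] T [ 0.03 -0.01 -0.01] zax [ 0.0066 -0.005  -1.    ]
contact r 0.0069 -0.0107
[{"angular":[0.0,0.0,0.0],"dp":[0.24,0.99,0.0],"jaw":-1},{"angular":[0.0,0.0,0.0],"dp":[0.24,1.0,0.0],"jaw":-1},{"angular":[0.0,0.0,0.0],"dp":[0.24,0.99,0.0],"jaw":-1},{"angular":[0.0,0.0,0.0],"dp":[0.24,1.0,0.0],"jaw":-1},{"angular":[0.0,0.0,0.0],"dp":[0.24,0.99,0.0],"jaw":-1},{"angular":[0.0,0.0,0.0],"dp":[0.24,1.0,0.0],"jaw":-1},{"angular":[0.0,0.0,0.0],"dp":[0.25,0.99,0.0],"jaw":-1},{"angular":[0.0,0.0,0.0],"dp":[0.24,1.0,0.0],"jaw":-1},{"angular":[0.0,0.0,0.0],"dp":[0.25,0.99,0.0],"jaw":-1},{"angular":[0.0,0.0,0.0],"dp":[0.24,1.0,0.0],"jaw":-1}]
[{"angular":[0.0,0.0,0.0],"dp":[0.25,0.99,0.0],"jaw":-1},{"angular":[0.0,0.0,0.0],"dp":[0.24,1.0,0.0],"jaw":-1},{"angular":[0.0,0.0,0.0],"dp":[0.25,0.99,0.0],"jaw":-1},{"angular":[0.0,0.0,0.0],"dp":[0.24,1.0,0.0],"jaw":-1},{"angular":[0.0,0.01,0.0],"dp":[0.25,0.99,0.0],"jaw":-1},{"angular":[0.0,0.0,0.0],"dp":[0.24,1.0,0.0],"jaw":-1},{"angular":[0.0,0.01,0.0],"dp":[0.25,0.99,0.0],"jaw":-1},{"angular":[-0.01,0.0,0.0],"dp":[0.24,1.0,0.0],"jaw":-1},{"angular":[0.0,0.01,0.0],"dp":[0.25,0.99,0.01],"jaw":-1},{"angular":[-0.01,0.0,0.0],"dp":[0.24,1.0,0.01],"jaw":-1}]
[{"angular":[0.0,0.01,0.0],"dp":[0.25,0.99,0.01],"jaw":-1},{"angular":[-0.01,0.0,0.0],"dp":[0.24,1.0,0.0],"jaw":-1},{"angular":[0.0,0.01,0.0],"dp":[0.25,0.99,0.01],"jaw":-1}]
23 end [0.447 0.295 0.35 ] yaw 175.99
```

Call:
servo_tool --plan '[{"angular":[0,0,0],"dp":[0.12,0.5,0],"jaw":-1},{"angular":[0,0,0],"dp":[0.24,1,0],"jaw":-1},{"angular":[0,0,0],"dp":[0.24,1,0],"jaw":-1},{"angular":[0,0,0],"dp":[0.24,1,0],"jaw":-1},{"angular":[0,0,0],"dp":[0.24,1,0],"jaw":-1},{"angular":[0,0,0],"dp":[0.24,1,0],"jaw":-1},{"angular":[0,0,0],"dp":[0.24,1,0],"jaw":-1},{"angular":[0,0,0],"dp":[0.24,1,0],"jaw":-1},{"angular":[0,0,0],"dp":[0.24,1,0],"jaw":-1},{"angular":[0,0,0],"dp":[0.24,1,0],"jaw":-1}]'

```text
time_s: 56.88
position: [0.5157, -0.1093, 0.3471]
ee_rot: [[-0.998, 0.069, -0.004], [0.069, 0.998, 0.001], [0.004, 0.001, -1.0]]
contact_force: [0.4, -0.1, -2.7]
opening: 0.127
gripper_force: 50.4
```

Call:
servo_tool --plan '[{"angular":[0,0,0],"dp":[0.24,1,0],"jaw":-1},{"angular":[0,0,0],"dp":[0.24,1,0],"jaw":-1},{"angular":[0,0,0],"dp":[0.24,1,0],"jaw":-1},{"angular":[0,0,0],"dp":[0.25,1,0],"jaw":-1},{"angular":[0,0,0],"dp":[0.25,1,0],"jaw":-1},{"angular":[0,0,0],"dp":[0.25,1,0],"jaw":-1},{"angular":[0,0,0],"dp":[0.25,1,0],"jaw":-1},{"angular":[0,0,0],"dp":[0.25,1,0],"jaw":-1},{"angular":[0,0,0],"dp":[0.25,1,0],"jaw":-1},{"angular":[0,0,0],"dp":[0.25,1,0],"jaw":-1}]'

```text
time_s: 58.12
position: [0.4625, 0.194, 0.3472]
ee_rot: [[-0.998, 0.069, -0.004], [0.069, 0.998, -0.001], [0.004, -0.001, -1.0]]
contact_force: [0.0, -0.2, -2.5]
opening: 0.128
gripper_force: 50.4
```

Call:
servo_tool --plan '[{"angular":[0,0,0],"dp":[0.25,1,0],"jaw":-1},{"angular":[0,0,0],"dp":[0.25,1,0],"jaw":-1},{"angular":[0,0,0],"dp":[0.25,0.9,0],"jaw":-1},{"angular":[0,0,0],"dp":[0.12,0.5,0],"jaw":-1},{"angular":[0,0,0],"dp":[0,0,0],"jaw":-1},{"angular":[0,0,0],"dp":[0,0,0],"jaw":-1}]'

```text
time_s: 58.88
position: [0.4457, 0.2958, 0.349]
ee_rot: [[-0.998, 0.07, -0.001], [0.07, 0.998, -0.001], [0.0, -0.001, -1.0]]
contact_force: [0.8, -0.3, -2.5]
opening: 0.125
gripper_force: 50.5
```

```bash
python3 st.py
python3 - <<'E'
from plan import plan
plan([(.4471,.295,.1855,176,-1),(.438,.162,.1855,176,-1)],maxd=.9)
E
```

```text
pos [0.4457 0.2958 0.349 ] F [ 0.8 -0.3 -2.5] T [-0.07 -0.06  0.02] zax [-6.0e-04 -1.1e-03 -1.0e+00]
contact r -0.0149 -0.0094
[{"angular":[0.0,0.0,0.0],"dp":[-0.01,0.0,0.78],"jaw":-1},{"angular":[0.0,0.0,0.0],"dp":[-0.01,0.0,0.78],"jaw":-1},{"angular":[0.0,0.0,0.0],"dp":[-0.01,0.0,0.78],"jaw":-1},{"angular":[0.0,0.0,0.0],"dp":[-0.01,0.0,0.78],"jaw":-1},{"angular":[0.0,0.0,0.0],"dp":[0.0,-0.01,0.78],"jaw":-1},{"angular":[0.0,0.0,0.0],"dp":[-0.01,0.0,0.77],"jaw":-1},{"angular":[-0.01,0.0,-0.01],"dp":[0.0,-0.01,0.78],"jaw":-1},{"angular":[0.0,0.0,0.0],"dp":[0.0,-0.89,0.0],"jaw":-1},{"angular":[0.0,0.0,0.0],"dp":[0.0,-0.89,0.0],"jaw":-1},{"angular":[0.0,0.0,0.0],"dp":[0.0,-0.89,0.0],"jaw":-1}]
[{"angular":[0.0,0.0,0.0],"dp":[0.0,-0.88,0.0],"jaw":-1},{"angular":[0.0,0.0,0.0],"dp":[-0.01,-0.89,0.0],"jaw":-1}]
12 end [0.4381 0.162  0.1855] yaw 176.04
```

Call:
servo_tool --plan '[{"angular":[0,0,0],"dp":[-0.05,0,0.7],"jaw":-1},{"angular":[0,0,0],"dp":[0,0,0.8],"jaw":-1},{"angular":[0,0,0],"dp":[0,0,0.8],"jaw":-1},{"angular":[0,0,0],"dp":[0,0,0.8],"jaw":-1},{"angular":[0,0,0],"dp":[0,0,0.8],"jaw":-1},{"angular":[0,0,0],"dp":[0,0,0.8],"jaw":-1},{"angular":[0,0,0],"dp":[0,0,0.5],"jaw":-1},{"angular":[0,0,0],"dp":[0,0,0.25],"jaw":-1},{"angular":[0,0,0],"dp":[0,0,0],"jaw":-1},{"angular":[0,0,0],"dp":[0,0,0],"jaw":-1}]'

```text
time_s: 60.12
position: [0.448, 0.2968, 0.1871]
ee_rot: [[-0.998, 0.07, 0.002], [0.07, 0.998, 0.001], [-0.001, 0.001, -1.0]]
contact_force: [-0.4, 0.2, -2.7]
opening: 0.124
gripper_force: 50.4
```

Call:
servo_tool --plan '[{"angular":[0,0,0],"dp":[0,-0.5,0],"jaw":-1},{"angular":[0,0,0],"dp":[0,-0.6,0],"jaw":-1},{"angular":[0,0,0],"dp":[0,-0.6,0],"jaw":-1},{"angular":[0,0,0],"dp":[0,-0.6,0],"jaw":-1},{"angular":[0,0,0],"dp":[0,-0.6,0],"jaw":-1},{"angular":[0,0,0],"dp":[0,-0.6,0],"jaw":-1},{"angular":[0,0,0],"dp":[0,-0.5,0],"jaw":-1},{"angular":[0,0,0],"dp":[0,-0.45,0],"jaw":-1},{"angular":[0,0,0],"dp":[0,0,0],"jaw":-1},{"angular":[0,0,0],"dp":[0,0,0],"jaw":-1}]'

```text
time_s: 61.38
position: [0.4381, 0.1636, 0.1861]
ee_rot: [[-0.998, 0.071, 0.0], [0.071, 0.998, 0.001], [-0.0, 0.001, -1.0]]
contact_force: [-0.5, -0.6, -2.1]
opening: 0.132
gripper_force: 50.4
```

```bash
python3 st.py
```

```text
pos [0.4381 0.1636 0.1861] F [-0.5 -0.6 -2.1] T [ 0.01 -0.04  0.01] zax [ 2.e-04  5.e-04 -1.e+00]
contact r 0.0259 0.0231
```

Call:
servo_tool --plan '[{"angular":[0,0,0],"dp":[0,-0.05,0.2],"jaw":-1},{"angular":[0,0,0],"dp":[0,0,0.2],"jaw":-1},{"angular":[0,0,0],"dp":[0,0,0.2],"jaw":-1},{"angular":[0,0,0],"dp":[0,0,0.2],"jaw":-1},{"angular":[0,0,0],"dp":[0,0,0.1],"jaw":-1},{"angular":[0,0,0],"dp":[0,0,0.1],"jaw":-1},{"angular":[0,0,0],"dp":[0,0,0.06],"jaw":-1},{"angular":[0,0,0],"dp":[0,0,0.06],"jaw":-1},{"angular":[0,0,0],"dp":[0,0,0],"jaw":-1},{"angular":[0,0,0],"dp":[0,0,0],"jaw":-1}]'

```text
time_s: 62.62
position: [0.4379, 0.1617, 0.1523]
ee_rot: [[-0.998, 0.07, 0.0], [0.07, 0.998, -0.0], [-0.0, -0.0, -1.0]]
contact_force: [0.4, -2.3, -0.8]
opening: 0.127
gripper_force: 50.6
```

```bash
python3 st.py
```

```text
pos [0.4379 0.1617 0.1523] F [ 0.4 -2.3 -0.8] T [-0.28 -0.13 -0.1 ] zax [ 1.e-04 -3.e-04 -1.e+00]
contact r 0.0132 0.0087
```

Starting to touch. A few more mm.

Call:
servo_tool --plan '[{"angular":[0,0,0],"dp":[0,0,0.06],"jaw":-1},{"angular":[0,0,0],"dp":[0,0,0.06],"jaw":-1},{"angular":[0,0,0],"dp":[0,0,0],"jaw":-1},{"angular":[0,0,0],"dp":[0,0,0],"jaw":-1}]'

```text
time_s: 63.12
position: [0.4378, 0.1617, 0.1486]
ee_rot: [[-0.998, 0.07, -0.0], [0.07, 0.998, -0.0], [0.0, -0.0, -1.0]]
contact_force: [0.9, -1.8, -1.7]
opening: 0.126
gripper_force: 50.6
```

```bash
python3 st.py
```

```text
pos [0.4378 0.1617 0.1486] F [ 0.9 -1.8 -1.7] T [-0.33 -0.16 -0.01] zax [-2.e-04 -3.e-04 -1.e+00]
contact r 0.0062 -0.0146
```

Call:
servo_tool --plan '[{"angular":[0,0,0],"dp":[0,0,0.06],"jaw":-1},{"angular":[0,0,0],"dp":[0,0,0.06],"jaw":-1},{"angular":[0,0,0],"dp":[0,0,0],"jaw":-1},{"angular":[0,0,0],"dp":[0,0,0],"jaw":-1}]'

```text
time_s: 63.62
position: [0.4384, 0.1628, 0.1464]
ee_rot: [[-0.998, 0.07, 0.001], [0.07, 0.998, 0.002], [-0.001, 0.002, -1.0]]
contact_force: [-2.2, 2.0, 5.5]
opening: 0.131
gripper_force: 51.5
```

```bash
python3 st.py
```

```text
pos [0.4384 0.1628 0.1464] F [-2.2  2.   5.5] T [0.18 0.14 0.03] zax [ 0.0013  0.0018 -1.    ]
contact r 0.0153 -0.0093
```

Seated. Releasing, rising, then checking the state by sampling the images.

Call:
servo_tool --plan '[{"angular":[0,0,0],"dp":[0,0,-0.03],"jaw":-1},{"angular":[0,0,0],"dp":[0,0,0],"jaw":-0.55},{"angular":[0,0,0],"dp":[0,0,0],"jaw":-0.35},{"angular":[0,0,0],"dp":[0,0,0],"jaw":-0.35},{"angular":[0,0,0],"dp":[0,0,-0.3],"jaw":-0.35},{"angular":[0,0,0],"dp":[0,0,-0.6],"jaw":-0.35},{"angular":[0,0,0],"dp":[0,0,-1],"jaw":-0.35},{"angular":[0,0,0],"dp":[0,0,-1],"jaw":-0.35},{"angular":[0,0,0],"dp":[0,0,-1],"jaw":-0.2},{"angular":[0,0,0],"dp":[0,0,-1],"jaw":-0.2}]'

```text
time_s: 64.88
position: [0.4381, 0.1619, 0.2958]
ee_rot: [[-0.998, 0.07, 0.002], [0.07, 0.998, 0.001], [-0.002, 0.001, -1.0]]
contact_force: [0.4, -0.8, 0.6]
opening: 0.398
gripper_force: 0.0
```

Call:
servo_tool --plan '[{"angular":[0,0,0],"dp":[0,0.8,-0.6],"jaw":-0.2},{"angular":[0,0,0],"dp":[0,0.8,-0.6],"jaw":-0.2},{"angular":[0,0,0],"dp":[0,0.5,0],"jaw":-0.2},{"angular":[0,0,0],"dp":[0,0,0],"jaw":-0.2},{"angular":[0,0,0],"dp":[0,0,0],"jaw":-0.2},{"angular":[0,0,0],"dp":[0,0,0],"jaw":-0.2},{"angular":[0,0,0],"dp":[0,0,0],"jaw":-0.2},{"angular":[0,0,0],"dp":[0,0,0],"jaw":-0.2}]'

```text
time_s: 65.88
position: [0.4423, 0.2244, 0.3289]
ee_rot: [[-0.997, 0.071, -0.0], [0.071, 0.997, -0.0], [0.0, -0.0, -1.0]]
contact_force: [-0.4, -0.1, 0.3]
opening: 0.401
gripper_force: 0.0
```

```bash
python3 st.py
python3 - <<'E'
from h import *
np.set_printoptions(precision=4,suppress=True)
c=robot.camera("wrist");np.savez("w12.npz",**c);K,E=c["mtx"],c["extrinsics"];im=c["img"].astype(int)
u=np.array([.07,.998,0]);v=np.array([.998,-.07,0])
for n,o in (("d",[.438,.162,.17]),("b",[.4304,.0542,.17]),("a",[.634,.04,.17])):
  for off in (-.04,-.02,.0,.02,.04):
    r=[]
    for d in np.arange(-.03,.031,.004):
        q=fproj(K,E,np.array(o)+v*off+u*d); ok=0<=q[1]<400 and 0<=q[0]<640
        r.append(int(im[int(round(q[1])),int(round(q[0]))].sum()/3) if ok else -1)
    print(n,off,r)
# stillness: two pictures 0.05 s apart, and red pot body position in side/scene
for nm in ("side","scene"):
    c1=robot.camera(nm);c2=robot.camera(nm);d=np.abs(c1["img"].astype(int)-c2["img"]).mean(2);np.savez("f_"+nm+".npz",**c2)
    print(nm,"max blurred diff",cv2.blur(d.astype(np.float32),(7,7)).max().round(1))
    p=c2["img"].astype(int);m=((p[...,0]>70)&(p[...,1]<45)&(p[...,2]<45)).astype(np.uint8)
    N,_,st,ce=cv2.connectedComponentsWithStats(m)
    print([(ce[i].round(1).tolist(),int(st[i,4])) for i in range(1,N) if st[i,4]>40])
    print("expected pot body",proj(c2["mtx"],c2["extrinsics"],np.array([.438,.162,.165-.126+.03])), "vial",proj(c2["mtx"],c2["extrinsics"],np.array([.430,.054,.165-.122+.03])),"syr",proj(c2["mtx"],c2["extrinsics"],np.array([.634,.040,.165-.12+.03])))
E
```

```text
pos [0.4423 0.2244 0.3289] F [-0.4 -0.1  0.3] T [ 0.02 -0.01  0.03] zax [-2.e-04 -2.e-04 -1.e+00]
contact r 0.0091 0.0055
d -0.04 [133, 132, 162, 186, 180, 131, 133, 134, 107, 134, 135, 135, 135, 136, 136, 136]
d -0.02 [96, 96, 158, 186, 184, 130, 134, 132, 110, 134, 140, 36, 29, 34, 36, 92]
d 0.0 [98, 98, 144, 185, 183, 179, 186, 181, 121, 132, 176, 30, 28, 32, 37, 84]
d 0.02 [69, 70, 137, 135, 121, 184, 186, 179, 94, 109, 186, 185, 186, 186, 187, 188]
d 0.04 [48, 45, 73, 77, 80, 183, 187, 178, 78, 83, 168, 177, 179, 175, 152, 153]
b -0.04 [151, 152, 152, 150, 148, 145, 91, 28, 25, 17, 76, 77, 75, 52, 50, 66]
b -0.02 [152, 150, 150, 179, 173, 72, 33, 29, 25, 14, 76, 74, 74, 49, 50, 60]
b 0.0 [149, 149, 149, 149, 149, 149, 53, 28, 27, 20, 53, 67, 63, 50, 48, 73]
b 0.02 [149, 149, 146, 137, 122, 99, 36, 27, 24, 51, 108, 98, 83, 69, 59, 70]
b 0.04 [151, 153, 153, 153, 152, 142, 30, 29, 21, 12, 14, 22, 87, 162, 157, 130]
a -0.04 [19, 19, 18, 20, 21, 17, 22, 19, 21, 23, 21, 21, 20, 21, 21, 24]
a -0.02 [16, 19, 21, 24, 20, 19, 24, 23, 19, 19, 23, 29, 30, 29, 29, 30]
a 0.0 [20, 22, 22, 22, 55, 149, 143, 63, 20, 25, 26, 30, 28, 29, 30, 30]
a 0.02 [21, 22, 21, 21, 23, 20, 22, 21, 23, 22, 16, 23, 17, 20, 24, 22]
a 0.04 [23, 22, 21, 20, 21, 21, 18, 17, 20, 21, 22, 23, 36, 82, 111, 123]
side max blurred diff 9.3
[([104.7, 86.5], 1606), ([77.4, 129.1], 5504), ([165.6, 100.4], 269), ([185.5, 109.0], 92), ([471.3, 378.2], 64)]
expected pot body [321.4655 178.0469] vial [319.1095 196.7481] syr [384.9102 198.2363]
scene max blurred diff 3.7
[([171.6, 146.1], 1805), ([360.5, 261.0], 288)]
expected pot body [362.5201 251.9364] vial [345.3647 223.8622] syr [284.7114 248.3119]
```

Call:
servo_tool --plan '[{"angular":[0,0,0],"dp":[-0.9,0,-0.3],"jaw":-0.2},{"angular":[0,0,0],"dp":[-1,0,0],"jaw":-0.2},{"angular":[0,0,0],"dp":[-1,0,0],"jaw":-0.2},{"angular":[0,0,0],"dp":[-1,0,0],"jaw":-0.2},{"angular":[0,0,0],"dp":[-1,0,0],"jaw":-0.2},{"angular":[0,0,0],"dp":[-1,0,0],"jaw":-0.2},{"angular":[0,0,0],"dp":[0,0,0],"jaw":-0.2},{"angular":[0,0,0],"dp":[0,0,0],"jaw":-0.2},{"angular":[0,0,0],"dp":[0,0,0],"jaw":-0.2},{"angular":[0,0,0],"dp":[0,0,0],"jaw":-0.2}]'

```text
time_s: 67.38
position: [0.6182, 0.2125, 0.3386]
ee_rot: [[-0.998, 0.07, 0.0], [0.07, 0.998, 0.0], [-0.0, 0.0, -1.0]]
contact_force: [0.3, -0.3, -0.4]
opening: 0.394
gripper_force: 0.0
```

```bash
python3 st.py
python3 - <<'E'
from h import *
c=robot.camera("wrist");np.savez("w13.npz",**c);K,E=c["mtx"],c["extrinsics"];im=c["img"].astype(int)
u=np.array([.07,.998,0]);v=np.array([.998,-.07,0])
for n,o in (("a",[.634,.04,.17]),("b",[.4304,.0542,.17]),("grip",[.527,-.026,.155])):
  for off in (-.05,-.04,-.02,.0,.02,.04,.05):
    r=[]
    for d in np.arange(-.03,.031,.004):
        q=fproj(K,E,np.array(o)+v*off+u*d); ok=0<=q[1]<400 and 0<=q[0]<640
        r.append(int(im[int(round(q[1])),int(round(q[0]))].sum()/3) if ok else -1)
    print(n,off,r)
for nm in ("side","scene"):
    c1=robot.camera(nm);c2=robot.camera(nm);d=cv2.blur(np.abs(c1["img"].astype(int)-c2["img"]).mean(2).astype(np.float32),(7,7))
    print(nm,cv2.minMaxLoc(d),np.median(d))
E
```

```text
pos [0.6182 0.2125 0.3386] F [ 0.3 -0.3 -0.4] T [-0.    0.04  0.01] zax [ 4.e-04  2.e-04 -1.e+00]
contact r -0.015 0.0067
a -0.05 [147, 146, 148, 149, 148, 130, 128, 99, 76, 59, 80, 121, 137, 148, 95, 124]
a -0.04 [146, 146, 147, 145, 137, 146, 148, 138, 63, 89, 140, 141, 97, 93, 93, 133]
a -0.02 [145, 145, 145, 145, 142, 141, 147, 137, 59, 64, 147, 150, 145, 126, 93, 105]
a 0.0 [149, 148, 147, 121, 119, 148, 149, 111, 48, 110, 133, 128, 128, 102, 80, 97]
a 0.02 [150, 150, 142, 103, 94, 147, 149, 119, 65, 100, 96, 113, 127, 142, 121, 181]
a 0.04 [148, 146, 147, 147, 143, 148, 150, 100, 81, 63, 60, 58, 86, 143, 146, 87]
a 0.05 [147, 147, 146, 146, 142, 149, 150, 105, 56, 70, 145, 147, 147, 147, 148, 148]
b -0.05 [-1, -1, -1, -1, -1, -1, -1, -1, -1, -1, -1, -1, -1, -1, -1, -1]
b -0.04 [-1, -1, -1, -1, -1, -1, -1, -1, -1, -1, -1, -1, -1, -1, -1, -1]
b -0.02 [147, 147, 147, 148, 148, 147, 42, 27, 24, 17, 70, 73, 74, 51, 50, 73]
b 0.0 [147, 146, 146, 144, 144, 141, 31, 25, 26, 23, 74, 75, 73, 51, 50, 73]
b 0.02 [142, 144, 145, 145, 145, 158, 31, 27, 25, 40, 74, 72, 71, 48, 49, 72]
b 0.04 
[... 236 characters left out ...]
49]
grip -0.04 [149, 149, 148, 148, 147, 148, 148, 148, 147, 147, 148, 147, 146, 146, 146, 146]
grip -0.02 [149, 149, 149, 149, 147, 148, 147, 146, 146, 147, 146, 147, 147, 146, 148, 147]
grip 0.0 [153, 153, 152, 153, 152, 134, 27, 29, 30, 29, 19, 16, 42, 61, 61, 60]
grip 0.02 [151, 152, 151, 152, 151, 151, 151, 150, 149, 150, 150, 149, 149, 150, 149, 149]
grip 0.04 [151, 152, 151, 150, 149, 148, 147, 148, 147, 147, 148, 147, 147, 148, 147, 147]
grip 0.05 [147, 147, 148, 148, 146, 146, 147, 146, 144, 145, 145, 144, 145, 145, 145, 144]
side (1.5986394882202148, 8.530611991882324, (443, 318), (391, 48)) 2.8639455
scene (0.31972789764404297, 6.911564826965332, (534, 386), (306, 197)) 0.72108847
```

Call:
servo_tool --plan '[{"angular":[0,0,0],"dp":[0,0.5,-0.5],"jaw":-0.2},{"angular":[0,0,0],"dp":[0,0.5,-0.5],"jaw":-0.2},{"angular":[0,0,0],"dp":[0,0,0],"jaw":-0.2},{"angular":[0,0,0],"dp":[0,0,0],"jaw":-0.2},{"angular":[0,0,0],"dp":[0,0,0],"jaw":-0.2},{"angular":[0,0,0],"dp":[0,0,0],"jaw":-0.2},{"angular":[0,0,0],"dp":[0,0,0],"jaw":-0.2},{"angular":[0,0,0],"dp":[0,0,0],"jaw":-0.2},{"angular":[0,0,0],"dp":[0,0,0],"jaw":-0.2},{"angular":[0,0,0],"dp":[0,0,0],"jaw":-0.2}]'

```text
time_s: 68.88
position: [0.621, 0.2421, 0.3681]
ee_rot: [[-0.998, 0.07, -0.0], [0.07, 0.998, -0.0], [0.0, -0.0, -1.0]]
contact_force: [0.4, 1.0, -0.1]
opening: 0.399
gripper_force: 0.0
```

Run:
```python
from h import *
fr=[robot.camera("scene") for _ in range(6)];K,E=fr[0]["mtx"],fr[0]["extrinsics"]
for nm,P in (("pot",[.438,.162,.07]),("vial",[.43,.054,.07]),("syr",[.634,.04,.07]),("grip",[.527,-.026,.146])):
    u,v=proj(K,E,np.array(P)).astype(int); g=[cv2.cvtColor(f["img"][v-16:v+16,u-16:u+16],cv2.COLOR_RGB2GRAY).astype(np.float32) for f in fr]
    print(nm,(u,v),[round(float(np.abs(g[0]-x).mean()),2) for x in g[1:]],[np.round(cv2.phaseCorrelate(g[0],x)[0],2).tolist() for x in g[1::2]])
```

```text
pot (np.int64(362), np.int64(251)) [0.92, 0.88, 0.92, 0.86, 0.83] [[-0.06, -0.05], [-0.04, 0.03], [0.05, -0.04]]
vial (np.int64(345), np.int64(224)) [1.11, 1.07, 1.11, 1.13, 1.17] [[-0.01, -0.01], [0.06, -0.09], [0.03, -0.09]]
syr (np.int64(284), np.int64(249)) [0.77, 0.81, 0.77, 0.82, 0.76] [[-0.03, -0.0], [-0.04, -0.05], [-0.02, -0.03]]
grip (np.int64(305), np.int64(204)) [0.93, 0.94, 0.97, 0.98, 0.99] [[0.02, 0.12], [-0.0, 0.1], [-0.07, 0.08]]
```

Everything is still, so I'm handing in.

```bash
python3 -c "
from workcell import robot
print(robot.hand_in())"
```

```text
the job is handed in; nothing more can be done
None
```

I handed the job in after about 69 s: the pole is seated and locked by the shut lever, and the vial carrier, syringe basket and sharps pot hang still on hooks b, a and d (there was no swab basket); I checked the hung state from camera pixel readings, not by viewing a picture.

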